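Make up two casting kits at the jeweller's bench

ROBOT

A 6-joint arm with a two-finger parallel gripper is mounted at the origin on the work surface. World frame = base frame: x ahead of the robot, y to its left, z up, the work surface at z = 0. Lengths are in m, angles in rad, forces in N, time in s.
With the tool pointing down it reaches from about 0.375 to 0.9 m from the base axis. Payload 3.1 kg.
Tool frame: the origin (TCP) lies at the very end of the fingers, on their centre line; the grasp point (between the pads) lies 19 mm behind it (hold_point_z is the distance from the TCP to the grasp point, in m); z points along the fingers, x is the direction in which the jaws open and shut, and the axes are right-handed (so a half turn about z gives the same grasp; the last joint's range is limited). The gripper opens to 87 mm and grips with 3 to 60 N. Pads are 19 mm wide; open, the fingers measure 117 mm over their backs; the gripper's body (75 mm by 190 mm) begins 51 mm behind the grasp point.
Start: joints at [1.034, 0.527, 1.433, -0, 1.181, -0.178], TCP at [0.219, 0.585, 0.223] pointing down, gripper open.
Joint ranges: [-3.08, 3.08], [-0.75, 2.2], [0.22, 2.44], [-1.43, 4.57], [0, 2.65], [-2.85, 2.85]. Speed limits (rad/s): [2.79, 2.79, 3.14, 3.14, 3.14, 3.14].

INTERFACE

Orientations are given as a unit quaternion [x, y, z, w].
In Python, from rig import * gives the robot as it stands.
- The arm moves only by the tool carry_out, never from a script. Its argument "deltas" is a list of rows, each a list of 7 numbers: the closure, from -1 (fully open) to 1 (shut), then the shift along the tool's x, y, z in units of 25 mm (1.0 is 25 mm), then the turn, a rotation vector about the tool's x, y, z in degrees. In form: [[jaw, x, y, z, rx, ry, rz], ...]. A call has 1 to 8 rows; each row is the pose to reach, as a shift and turn from the pose commanded when the call began, along the tool's axes at that moment; what a row does not reach only later rows make up. A row lasts 1/10 s, in which the tool goes at most 50 mm and 8.59 degrees, less where a joint would pass 70% of its speed; a pose out of reach is approached as far as the arm can. A call with a gripper value outside its range is refused whole. The fingers move at their own pace and stop on an object; "force" is the grip in N (left out, the last holds). Time passes only in rows, so rows that repeat a pose let the fingers close. It gives the time, the measured TCP pose, the force and the opening at its end, in the units of the state.
- get_obs(): the state, without advancing time (a new reading comes with each control period).
- camera(name): name is "scene" or "side" or "wrist"; returns (picture, depth): 400x640x3 uint8, red, green, blue; 400x640 float32, m along the optical axis (not along the pixel's ray), 0 where there is no reading.
- camera_info(name): a dict with "mtx" (3x3 intrinsics, pixels), "origin" and "rotation" of the camera in the world. Camera axes: x right, y down, z forward; pixel columns grow to the right and rows downward; lengths in m; the calibration is good to about 2 mm. The wrist camera is an equidistant fisheye: a pixel r from the principal point sees the ray r / f radians off the axis. A picture is of the moment at which its call begins: read the wrist's pose just before it. camera_info takes no time and is no camera call; for the wrist camera it gives the pose at the moment of the call.
- hand_in(): hands the job in, once; it reports no verdict.
Trained networks look in the newest picture that a camera, given by its name, has taken for a name from the list of things; names that differ only in an ending like _2 or _b are one class to them, and where a whole thing is asked for, a point or a joint stands for the part that bears it (a point fixed in the world has none). Each returns a list of dicts, best first, with "score" (0 to 1); they miss things now and then, are a little off and sometimes report something else, mostly with a low value. They report only what shows in the picture. A call takes as long as a camera call. They do not tell look-alikes from the thing itself.
- spot_in(camera, target): "pixel" ([row, column] in pixels, amid what is visible of it).
The state is a dict: "time": time; "q": joint angles; "joint_velocities": joint speeds; "joint_torque": joint torques, N m; "position": TCP position; "tool_rot": TCP orientation; "ft_force": force on the tool from outside, world axes, zero at the start; "moment": the same for the moment, N m; "grip_width": finger opening in m.
Only numpy, scipy, OpenCV 4.12 (cv2) and the standard library are available. Lean on these libraries where they do the work, as an engineer would, in place of code of your own. Each camera call takes 0.05 s, during which the arm holds its last target.

TASK

Make up the two casting kits. Into the two-compartment tray put the large mould (in the long compartment, lying lengthwise) and the tall flask (in the square one); into the three-compartment tray put the sprue base in the middle compartment, with the small mould in one end compartment and the short flask in the other. Everything must stand flat on the tray floors as it stood on the bench, and the little amber bottle and the bur stand among the stock stay where they are.

Things in the scene. Friction and masses are not known exactly. Their poses are not given: they have to be found in the camera images.
- mould_large_c (a point): large mould: cream rubber block lying flat, 84 (its x) x 52 (its y) x 32 high, thin brown seam line round its sides; 155 g. Point: its centre, 16 mm above its underside; z up.
- mould_small_c (a point): small mould: cream rubber block lying flat, 56 (its x) x 36 (its y) x 28 high; 65 g. Point: its centre, 14 mm above its underside; z up.
- flask_tall_c (a point): tall casting flask: open plain steel tube standing upright, 56 mm outer diameter, 62 mm high, 3.5 mm wall; 210 g. Point: its centre on the axis, 31 mm above its foot; z up along the axis.
- flask_short_c (a point): short casting flask: open plain steel tube standing upright, 42 mm outer diameter, 36 mm high, 3.5 mm wall; 90 g. Point: its centre on the axis, 18 mm above its foot; z up along the axis.
- sprue_base_c (a point): sprue base: dark rubber disc, 50 mm diameter with upright sides 24 mm high, and a small pointed cone on top in the middle (38 mm high in all); 60 g. Point: on its axis, 19 mm above its underside; z up.
- tray_two: two-compartment kit tray, shallow wooden tray fixed to the bench, 206 (its x) x 88 (its y) mm, rim and divider 12 mm high, walls and floor 4 mm thick. Origin: centre of its underside, on the bench. The long compartment is 114 (x) x 80 (y) mm inside, centred at x = -42 mm, y = 0; the square one is 80 x 80 mm inside, centred at x = +59 mm, y = 0. z up.
- tray_three: three-compartment kit tray, shallow wooden tray fixed to the bench, 238 (its x) x 88 (its y) mm, rim and dividers 12 mm high, walls and floor 4 mm thick. Origin: centre of its underside, on the bench. Three equal compartments 74 (x) x 80 (y) mm inside, centred at x = -78, 0 and +78 mm, y = 0. z up.
- bottle_c (a point): bystander: little round amber glass bottle with a black cap, 34 mm diameter, 62 mm high, standing loose among the stock. Point: its centre, 31 mm up.
- bur_stand_c (a point): bystander: round wooden stand with seven upright burs, 44 mm diameter, 48 mm high, standing loose among the stock. Point: its centre, 24 mm up.
Not all that is in view belongs to the job. Leave any turquoise look-alike of the part that bears mould_large_c alone. Leave any green look-alike of the part that bears flask_short_c alone.

How it is judged:
By the outcome, as a careful person would: the job done as asked, in the order asked, and still so for the second after the job is handed in, with the robot touching nothing.
It also fails if it takes over 117 s, if anything falls off the work surface, if the arm or the gripper's body presses on something with over 40 N, if the wrist force passes 120 N, or if a joint passes its speed limit or range.

## Working session

There is one attempt and no reset: what is moved stays moved. The work goes in short steps, Python scripts to look and compute and a tool call to move; the robot and the scene stay as the last step left them, time stands still between calls to the robot, and variables do not carry over. Pictures are saved under pics/ and viewed, and the job is handed in when it is done.

Besides the shell and the picture viewer there is one more tool, called after ">>>" as a command line: name --pt "numbers of a row" for each row, then --argument value for the rest. carry_out: Moves the arm, as the interface text tells. Its arguments: {"type":"object","properties":{"deltas":{"type":"array"},"force":{"type":"number"}},"required":["deltas"]}

```bash
ls; mkdir -p pics
python3 - <<'E'
from rig import *
import cv2,numpy as np
o=get_obs(); print({k:np.round(v,3) for k,v in o.items()})
for c in ["scene","side"]:
    p,d=camera(c); cv2.imwrite(f"pics/{c}0.png",p[:,:,::-1]); np.save(f"{c}0_d.npy",d); np.save(f"{c}0_p.npy",p)
    i=camera_info(c); print(c,i)
    for n in ["mould_large_c","mould_small_c","flask_tall_c","flask_short_c","sprue_base_c","tray_two","tray_three","bottle_c","bur_stand_c"]:
        print(n,[(np.round(r["pixel"]),round(r["score"],2)) for r in spot_in(c,n)])
E
```

```text
pics
{'time': np.float64(0.0), 'q': array([ 1.034,  0.528,  1.434,  0.   ,  1.181, -0.179]), 'joint_velocities': array([-0.001, -0.001,  0.001, -0.001, -0.002,  0.001]), 'joint_torque': array([  0.   , -44.004, -17.659,   0.063,   0.058,  -0.   ]), 'position': array([0.219, 0.585, 0.222]), 'tool_rot': array([ 0.822,  0.57 , -0.001,  0.   ]), 'ft_force': array([ 0.041, -0.543,  0.141]), 'moment': array([ 0.003, -0.017,  0.053]), 'grip_width': np.float64(0.087)}
scene {'mtx': array([[405.173116  ,   0.        , 326.35607653],
       [  0.        , 405.173116  , 196.67528665],
       [  0.        ,   0.        ,   1.        ]]), 'origin': array([ 1.28696557, -0.13287068,  0.63139744]), 'rotation': array([ 0.68332494,  0.58117653, -0.28082874, -0.34122731])}
mould_large_c [(array([170., 306.]), 0.57), (array([178., 356.]), 0.55)]
mould_small_c [(array([242., 388.]), 0.96)]
flask_tall_c [(array([238., 291.]), 0.56)]
flask_short_c [(array([178., 257.]), 0.6), (array([188., 287.]), 0.57)]
sprue_base_c [(array([215., 322.]), 0.82)]
tray_two [(array([197., 428.]), 0.8)]
tray_three [(array([21
[... 217 characters left out ...]
1.6307108 , 206.10336861],
       [  0.        ,   0.        ,   1.        ]]), 'origin': array([0.24043356, 0.43337503, 0.64271997]), 'rotation': array([-0.27262509,  0.89683026, -0.33049635,  0.11019621])}
mould_large_c [(array([244., 415.]), 0.74), (array([267., 336.]), 0.65)]
mould_small_c [(array([214., 241.]), 0.78)]
flask_tall_c [(array([160., 311.]), 0.69)]
flask_short_c [(array([191., 431.]), 0.61), (array([204., 381.]), 0.58), (array([157., 311.]), 0.18)]
sprue_base_c [(array([204., 321.]), 0.61)]
tray_two [(array([328., 254.]), 0.7)]
tray_three [(array([150., 408.]), 0.63)]
bottle_c [(array([164., 352.]), 0.74), (array([327., 253.]), 0.65)]
bur_stand_c [(array([252., 281.]), 0.7)]
```

Run:
```python
import cv2
for c in["scene","side"]:
    a=cv2.imread(f"pics/{c}0.png")
    crop=a[120:300,150:500] if c=="scene" else a[100:380,170:490]
    s=min(800/crop.shape[1],600/crop.shape[0]); cv2.imwrite(f"pics/{c}0c.png",cv2.resize(crop,None,fx=s,fy=s,interpolation=2))
```

```text
(no output)
```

View pics/scene0.png

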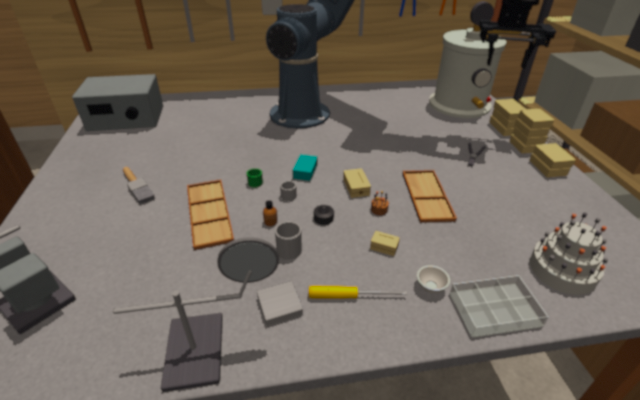

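View pics/scene0c.png

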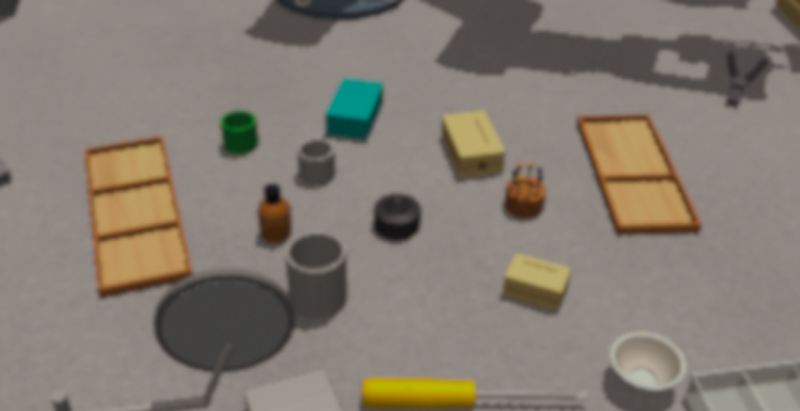

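View pics/side0c.png

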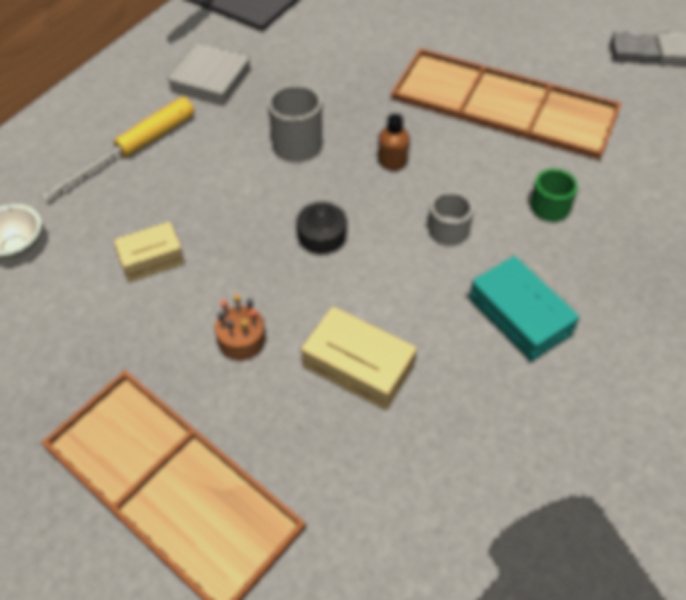

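The scene picture shows these candidates. 
- **Large mould:** cream at (178,356), turquoise look-alike at (170,306). 
- **Short flask:** steel at (188,287), green look-alike at (178,257). 
- **Single candidates:** tall flask (238,291), sprue base (215,322), small mould (242,388). 
- **Bystanders:** bottle (213,269), bur stand (202,382). 

I'm choosing the cream block and the steel tube. Next I'll measure from depth.

```bash
cat > h.py <<'E'
from rig import *
import numpy as np,cv2
from scipy.spatial.transform import Rotation as R
def cloud(c,p,d,i=None):
    i=i or camera_info(c);K=i["mtx"];v,u=np.mgrid[:d.shape[0],:d.shape[1]]
    X=np.stack([(u-K[0,2])/K[0,0]*d,(v-K[1,2])/K[1,1]*d,d],-1)
    W=R.from_quat(i["rotation"]).apply(X.reshape(-1,3))+i["origin"]
    m=(d.ravel()>0); return W[m],p.reshape(-1,3)[m]
E
python3 - <<'E'
from h import *
x0,x1,y0,y1=0.3,0.85,-0.4,0.4; res=0.001
for c in["scene","side"]:
    p,d=np.load(c+"0_p.npy"),np.load(c+"0_d.npy")
    W,C=cloud(c,p,d); 
    b=(W[:,0]>x0)&(W[:,0]<x1)&(abs(W[:,1])<.4)
    W,C=W[b],C[b]; print(c,len(W)," bench z", np.median(W[:,2]), np.std(W[abs(W[:,2])<.006,2]))
    # topdown image: up = +x, left=+y
    im=np.zeros((550,800,3),np.uint8)
    o=np.argsort(W[:,2])
    for w,cc in zip(W[o],C[o]):
        r=int((x1-w[0])/res);k=int((y1-w[1])/res); cv2.circle(im,(k,r),1,tuple(int(t) for t in cc[::-1]),-1)
    for g in np.arange(.3,.85,.1): cv2.line(im,(0,int((x1-g)/res)),(800,int((x1-g)/res)),(255,0,0),1)
    for g in np.arange(-.4,.4,.1): cv2.line(im,(int((y1-g)/res),0),(int((y1-g)/res),550),(255,0,0),1)
    cv2.imwrite(f"pics/top_{c}.png",im)
    # clusters above 12mm... 
    from scipy.ndimage import label
    hi=W[(W[:,2]>.017)&(W[:,2]<.08)]
    G=np.zeros((275,400),int); 
    ii=((hi[:,0]-x0)/.002).astype(int).clip(0,274); jj=((hi[:,1]-y0)/.002).astype(int).clip(0,399); G[ii,jj]=1
    L,n=label(cv2.dilate(G.astype(np.uint8),np.ones((3,3)))); l=L[ii,jj]
    for k in range(1,n+1):
        q=hi[l==k]
        if len(q)>25: print(k,len(q),"min",np.round(q.min(0),3),"max",np.round(q.max(0),3),"med",np.round(np.median(q,0),3))
E
```

```text
scene 57394  bench z 0.00012336818716740527 0.0016055150465827046
1 432 min [ 0.311 -0.066  0.017] max [0.407 0.01  0.035] med [ 0.37  -0.029  0.031]
2 194 min [ 0.372 -0.186  0.017] max [ 0.414 -0.145  0.038] med [ 0.398 -0.166  0.029]
3 491 min [0.407 0.068 0.017] max [0.494 0.123 0.035] med [0.461 0.094 0.031]
4 211 min [ 0.44  -0.104  0.017] max [ 0.483 -0.063  0.037] med [ 0.468 -0.083  0.028]
5 243 min [0.529 0.109 0.017] max [0.575 0.151 0.049] med [0.558 0.129 0.026]
6 263 min [ 0.536 -0.033  0.017] max [0.586 0.016 0.039] med [ 0.568 -0.011  0.025]
7 246 min [ 0.545 -0.151  0.017] max [ 0.575 -0.117  0.064] med [ 0.564 -0.134  0.039]
8 777 min [ 0.627 -0.128  0.017] max [ 0.686 -0.073  0.064] med [ 0.668 -0.1    0.044]
9 384 min [0.652 0.075 0.017] max [0.708 0.138 0.03 ] med [0.683 0.105 0.027]
10 1192 min [ 0.76  -0.172  0.017] max [ 0.841 -0.092  0.025] med [ 0.804 -0.132  0.022]
11 926 min [0.767 0.138 0.017] max [0.85  0.339 0.032] med [0.822 0.205 0.025]
12 216 min [0.771 0.392 0.017] max [0.832 0.4   0.063] med [0.805 0.396 0.03 ]
13 498 min [ 0.777 -0.076  0.017] max
[... 493 characters left out ...]
155 0.051] med [0.545 0.136 0.026]
6 387 min [ 0.533 -0.031  0.017] max [0.584 0.018 0.039] med [ 0.554 -0.001  0.025]
7 264 min [ 0.537 -0.146  0.017] max [ 0.568 -0.114  0.065] med [ 0.549 -0.124  0.039]
8 692 min [ 0.624 -0.125  0.017] max [ 0.68  -0.069  0.064] med [ 0.651 -0.094  0.044]
9 471 min [0.647 0.078 0.017] max [0.704 0.142 0.031] med [0.673 0.112 0.028]
10 571 min [ 0.757 -0.168  0.017] max [ 0.839 -0.088  0.025] med [ 0.795 -0.126  0.022]
11 958 min [0.766 0.14  0.017] max [0.85  0.34  0.033] med [0.819 0.219 0.026]
12 308 min [ 0.77  -0.073  0.017] max [0.803 0.022 0.028] med [ 0.786 -0.023  0.023]
13 59 min [0.773 0.395 0.018] max [0.818 0.4   0.037] med [0.793 0.398 0.035]
```

View pics/top_scene.png

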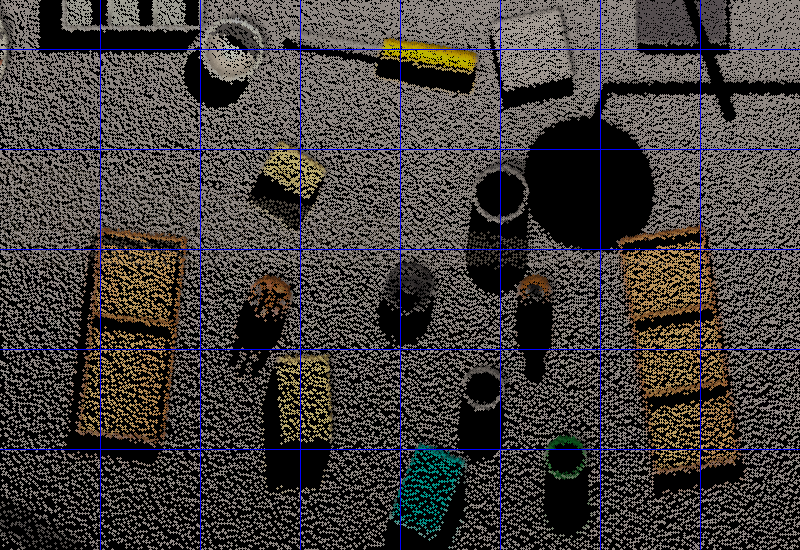

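View pics/top_side.png

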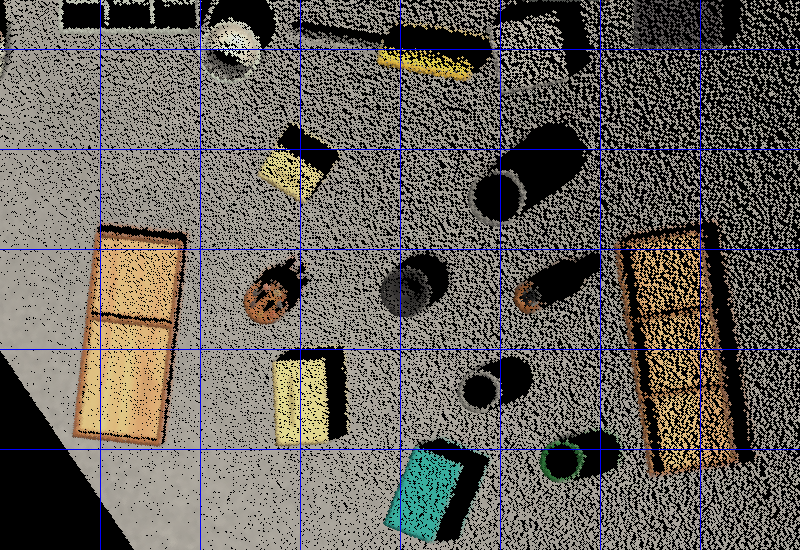

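View pics/side0.png

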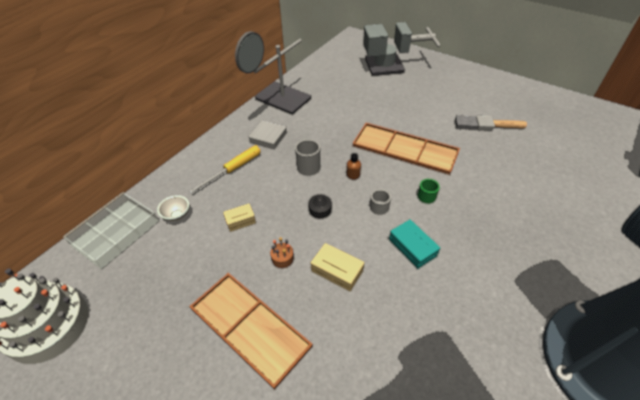

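Run:
```python
from h import *
a=cv2.imread("pics/scene0.png")[220:400,90:330]
cv2.imwrite("pics/stand.png",cv2.resize(a,None,fx=3.3,fy=3.3,interpolation=cv2.INTER_CUBIC))
c="scene";p,d=np.load(c+"0_p.npy"),np.load(c+"0_d.npy");i=camera_info(c);K=i["mtx"]
def pt(r,k):
    z=d[r,k];return np.round(R.from_quat(i["rotation"]).apply([(k-K[0,2])/K[0,0]*z,(r-K[1,2])/K[1,1]*z,z])+i["origin"],3) if z>0 else 0
for r,k in [(300,130),(298,160),(297,180),(296,200),(295,220),(294,235),(285,244),(275,248),(300,183),(320,190),(340,190),(262,218),(240,248),(262,278),(281,248),(260,248),(278,235)]: print(r,k,pt(r,k),d[r,k])
z=d[235:290,212:285]; print((z==0).mean())
W,C=cloud(c,p,d); m=(W[:,0]>.5)&(W[:,0]<1.0)&(abs(W[:,1])<.45)&(W[:,2]>.07)
q=W[m]; print(len(q)); print(np.round(q[::max(1,len(q)//30)],3))
c="side";p,d=np.load(c+"0_p.npy"),np.load(c+"0_d.npy");W,C=cloud(c,p,d); m=(W[:,0]>.3)&(W[:,0]<1.0)&(abs(W[:,1])<.45)&(W[:,2]>.07)
q=W[m]; print(len(q)); print(np.round(q[::max(1,len(q)//20)],3))
```

```text
300 130 [ 0.74  -0.412 -0.001] 0.77317375
298 160 [ 0.744 -0.357 -0.001] 0.7778858
297 180 [ 0.871 -0.277  0.144] 0.60190314
296 200 [ 0.752 -0.281  0.001] 0.78089213
295 220 [ 0.868 -0.22   0.134] 0.61737734
294 235 [ 0.87  -0.198  0.134] 0.61914814
285 244 [ 0.868 -0.182  0.15 ] 0.6138772
275 248 [ 0.862 -0.175  0.165] 0.61005104
300 183 [ 0.868 -0.275  0.133] 0.6106322
320 190 [ 0.815 -0.292  0.014] 0.72260934
340 190 0 0.0
262 218 [ 0.858 -0.214  0.195] 0.5887464
240 248 [ 0.858 -0.168  0.232] 0.5730687
262 278 [ 0.859 -0.128  0.182] 0.608816
281 248 [ 0.86  -0.176  0.148] 0.62188786
260 248 [ 0.861 -0.171  0.195] 0.59280866
278 235 [ 0.86  -0.195  0.159] 0.6129728
0.0029887920298879204
4160
[[ 0.77   0.448  0.131]
 [ 0.774  0.423  0.097]
 [ 0.799  0.433  0.104]
 [ 0.81   0.434  0.104]
 [ 0.859 -0.179  0.233]
 [ 0.859 -0.191  0.23 ]
 [ 0.817  0.429  0.095]
 [ 0.86  -0.15   0.22 ]
 [ 0.861 -0.192  0.222]
 [ 0.817  0.43   0.082]
 [ 0.86  -0.156  0.211]
 [ 0.861 -0.199  0.214]
 [ 0.817  0.421  0.07 ]
 [ 0.86  -0.146  0.199]
 [ 0.86  -0.16   0.197]
 [ 0.859 -0.159  0.191]
 [ 0.859 -0
[... 159 characters left out ...]
 0.86  -0.175  0.147]
 [ 0.868 -0.225  0.133]
 [ 0.871 -0.252  0.135]
 [ 0.874 -0.283  0.138]
 [ 0.871 -0.308  0.131]
 [ 0.87  -0.356  0.133]
 [ 0.875 -0.352  0.131]
 [ 0.873 -0.282  0.076]]
2450
[[ 0.855 -0.175  0.235]
 [ 0.85  -0.178  0.22 ]
 [ 0.852 -0.21   0.196]
 [ 0.851 -0.169  0.205]
 [ 0.853 -0.191  0.188]
 [ 0.869 -0.277  0.137]
 [ 0.852 -0.147  0.192]
 [ 0.853 -0.19   0.164]
 [ 0.854 -0.125  0.185]
 [ 0.866 -0.207  0.134]
 [ 0.853 -0.162  0.148]
 [ 0.815  0.439  0.12 ]
 [ 0.833  0.425  0.07 ]
 [ 0.792  0.422  0.096]
 [ 0.791  0.426  0.093]
 [ 0.783  0.43   0.097]
 [ 0.785  0.42   0.071]
 [ 0.773  0.438  0.099]
 [ 0.771  0.439  0.088]
 [ 0.756  0.446  0.1  ]
 [ 0.757  0.447  0.072]]
```

View pics/stand.png

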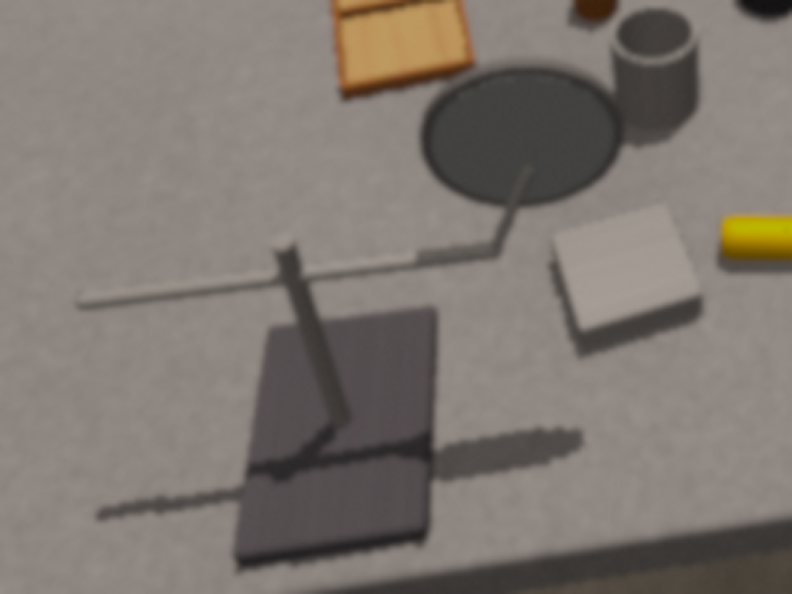

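Run:
```python
from h import *
def ar(q):
    (c,s,a)=cv2.minAreaRect((q[:,:2]*1000).astype(np.float32))
    w,h=s
    if w<h: w,h=h,w; a+=90
    return np.round(c,1),round(w,1),round(h,1),round((a+90)%180-90,1)
B={"largeM":(.39,.51,.05,.14,.028,.04),"smallM":(.63,.72,.06,.16,.023,.034)}
for c in["scene","side"]:
    p,d=np.load(c+"0_p.npy"),np.load(c+"0_d.npy");W,C=cloud(c,p,d)
    for n,b in B.items():
        m=(W[:,0]>b[0])&(W[:,0]<b[1])&(W[:,1]>b[2])&(W[:,1]<b[3])&(W[:,2]>b[4])&(W[:,2]<b[5])
        print(c,n,ar(W[m]),m.sum())
    hsv=cv2.cvtColor(C.reshape(1,-1,3),cv2.COLOR_RGB2HSV)[0].astype(int)
    for n,(ya,yb) in {"two":(.19,.35),"three":(-.36,-.2)}.items():
        m=(W[:,0]>.33)&(W[:,0]<.76)&(W[:,1]>ya)&(W[:,1]<yb)&(hsv[:,1]>90)&(hsv[:,0]<30)&(abs(W[:,2]-.012)<.003)
        from scipy.ndimage import label
        q=W[m]
        # drop outliers by neighbor count
        from scipy.spatial import cKDTree
        t=cKDTree(q[:,:2]); q=q[[len(x)>4 for x in t.query_ball_point(q[:,:2],.004)]]
        print(c,n,ar(q),len(q), np.median(q[:,2]))
    # circles: rim points
    from scipy.optimize import least_squares
    for n,(x,y,r,z0,z1) in {"tall":(.654,-.099,.028,.0585,.066),"short":(.46,-.082,.021,.0325,.040),"sprue":(.56,-.0075,.025,.02,.027)}.items():
        dd=np.hypot(W[:,0]-x,W[:,1]-y);m=(dd<r+.008)&(W[:,2]>z0)&(W[:,2]<z1);q=W[m][:,:2]
        print(c,n,m.sum(),"bbox mid",np.round((q.max(0)+q.min(0))/2*1000,1),"ext",np.round((q.max(0)-q.min(0))*1000,1),np.round(cv2.minEnclosingCircle((q*1000).astype(np.float32))[0],1))
```

```text
scene largeM (array([451. ,  95.8]), 85.8, 51.5, 3.5) 390
scene smallM (array([678.9, 106.6]), 55.4, 38.6, 57.3) 325
scene two (array([515.6, 267.1]), 204.6, 86.7, -5.8) 92 0.011306057906489086
scene three (array([ 501.4, -280.1]), 237.8, 86.9, 9.5) 215 0.011583229751798818
scene tall 131 bbox mid [ 655.3 -100. ] ext [57.1 54.5] [ 655.5 -100.2]
scene short 68 bbox mid [461.3 -83. ] ext [42.8 40.6] [461.3 -82.9]
scene sprue 163 bbox mid [561.   -9.1] ext [50.3 48.5] [560.8  -8.5]
side largeM (array([447.9,  98.9]), 83.9, 53.1, 3.2) 1183
side smallM (array([675.9, 109.4]), 56.3, 37.7, 56.5) 412
side two (array([511.7, 271.3]), 207.3, 88.2, -6.4) 1085 0.012232273962157203
side three (array([ 496.3, -275.9]), 235.3, 89.5, 9.0) 251 0.01098970074727712
side tall 120 bbox mid [652.8 -97.4] ext [54.5 56. ] [653.8 -96.8]
side short 107 bbox mid [458.7 -80.8] ext [41.9 42.1] [459.6 -80.2]
side sprue 248 bbox mid [558.5  -6.4] ext [50.4 49.6] [558.3  -5.7]
```

```bash
cat > to.py <<'E'
import sys
from h import *
# usage: to.py x y z(mm) jaw_deg [camera name]
def go(x,y,z,a):
    o=get_obs(); P=o["position"]*1000; Q=R.from_quat(o["tool_rot"])
    a=np.radians(a); T=R.from_matrix(np.array([[np.cos(a),np.sin(a),0],[np.sin(a),-np.cos(a),0],[0,0,-1]]))
    d=Q.inv().apply(np.array([x,y,z])-P)/25; rv=np.degrees((Q.inv()*T).as_rotvec())
    print("t",round(float(o["time"]),2),"P",np.round(P,1),"F",np.round(o["ft_force"],1),"grip",round(o["grip_width"]*1000,1),"q6",round(o["q"][5],2)); print("shift",np.round(d,2),"turn",np.round(rv,1))
v=[float(t) for t in sys.argv[1:]]
for k in range(0,len(v),4): go(*v[k:k+4])
E
python3 to.py 449.5 97.4 130 93.3
```

```text
t 1.0 P [219.4 585.2 222.6] F [-0.3 -0.2  0.2] grip 86.8 q6 -0.18
shift [-15.04  15.47   3.7 ] turn [  0.    0.  -23.9]
```

>>> carry_out --pt "-1 -15.04 15.47 3.7 0 0 -23.9" --pt "-1 -15.04 15.47 3.7 0 0 -23.9" --pt "-1 -15.04 15.47 3.7 0 0 -23.9" --pt "-1 -15.04 15.47 3.7 0 0 -23.9" --pt "-1 -15.04 15.47 3.7 0 0 -23.9" --pt "-1 -15.04 15.47 3.7 0 0 -23.9" --pt "-1 -15.04 15.47 3.7 0 0 -23.9" --pt "-1 -15.04 15.47 3.7 0 0 -23.9" --force 25

```text
time: 1.8
position: [0.3879, 0.2284, 0.1553]
tool_rot: [0.686, 0.728, 0.001, 0.0]
ft_force: [0.4, -0.7, -0.5]
grip_width: 0.0874
```

```bash
python3 to.py 449.5 97.4 130 93.3
```

```text
t 1.8 P [387.9 228.4 155.3] F [ 0.4 -0.7 -0.5] grip 87.4 q6 -1.35
shift [-5.38  2.15  1.01] turn [ 0.1 -0.   0.1]
```

>>> carry_out --pt "-1 -5.3 2.1 1.0 0 0 0" --pt "-1 -5.3 2.1 1.0 0 0 0" --pt "-1 -5.3 2.1 1.0 0 0 0" --pt "-1 -5.3 2.1 1.0 0 0 0" --pt "-1 -5.3 2.1 1.0 0 0 0" --pt "-1 -5.3 2.1 1.0 0 0 0"

```text
time: 2.4
position: [0.4464, 0.1015, 0.1303]
tool_rot: [0.686, 0.728, -0.0, -0.0]
ft_force: [-1.2, 0.2, -0.4]
grip_width: 0.0868
```

```bash
python3 to.py 449.5 97.4 40 93.3
python3 - <<'E'
from h import *
print(camera_info("wrist")); p,d=camera("wrist"); cv2.imwrite("pics/w1.png",p[:,:,::-1]); np.save("w1_d.npy",d)
E
```

```text
t 2.4 P [446.4 101.5 130.3] F [-1.2  0.2 -0.4] grip 86.8 q6 -1.65
shift [-0.17  0.12  3.61] turn [-0.  -0.   0.1]
{'mtx': array([[309.70691629,   0.        , 311.01269213],
       [  0.        , 309.70691629, 195.20393487],
       [  0.        ,   0.        ,   1.        ]]), 'origin': array([0.36630999, 0.09784604, 0.29252499]), 'rotation': array([0.67854108, 0.71960496, 0.10741869, 0.10105414])}
```

View pics/w1.png

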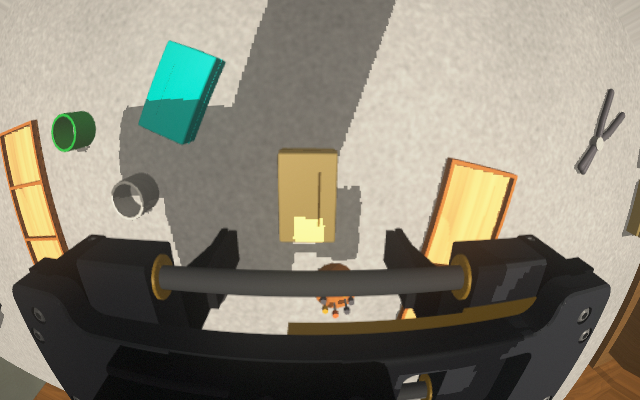

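The close view shows the cream block at (190,308), between the fingers at columns 235 and 387, with the turquoise one away at (90,180). The choice is right, so I'm descending.

>>> carry_out --pt "-1 -0.1 0.1 2 0 0 0" --pt "-1 -0.1 0.1 3.6 0 0 0" --pt "-1 -0.1 0.1 4.2 0 0 0" --pt "-1 -0.1 0.1 4.72 0 0 0" --pt "-1 -0.1 0.1 4.72 0 0 0"

```text
time: 2.95
position: [0.4482, 0.0999, 0.011]
tool_rot: [0.685, 0.728, -0.001, -0.001]
ft_force: [-0.6, -0.4, 1.1]
grip_width: 0.0872
```

```bash
python3 to.py 449.5 97.4 12 93.3
```

```text
t 2.95 P [448.2  99.9  11. ] F [-0.6 -0.4  1.1] grip 87.2 q6 -1.66
shift [-0.1   0.05 -0.04] turn [-0.2 -0.   0.2]
```

>>> carry_out --pt "-1 -0.1 0.05 -0.04 0 0 0" --pt "0.6 -0.1 0.05 -0.04 0 0 0" --pt "0.6 -0.1 0.05 -0.04 0 0 0" --pt "0.6 -0.1 0.05 -0.04 0 0 0" --pt "0.6 -0.1 0.05 -0.04 0 0 0" --pt "0.6 -0.1 0.05 -0.04 0 0 0" --pt "0.6 -0.1 0.05 -0.04 0 0 0" --pt "0.6 -0.1 0.05 -0.04 0 0 0" --force 25

```text
time: 3.75
position: [0.4511, 0.0961, 0.0134]
tool_rot: [0.686, 0.727, 0.0, 0.0]
ft_force: [-1.3, 1.0, 3.8]
grip_width: 0.0518
```

```bash
python3 to.py 449.5 97.4 112 93.3
```

```text
t 3.75 P [451.1  96.1  13.4] F [-1.3  1.   3.8] grip 51.8 q6 -1.66
shift [ 0.06 -0.06 -3.94] turn [ 0. -0.  0.]
```

>>> carry_out --pt "0.6 0 0 -0.5 0 0 0" --pt "0.6 0 0 -2 0 0 0" --pt "0.6 0 0 -4 0 0 0" --pt "0.6 0 0 -4 0 0 0"

```text
time: 4.15
position: [0.4548, 0.096, 0.1177]
tool_rot: [0.686, 0.728, 0.004, 0.004]
ft_force: [1.2, 0.5, -2.1]
grip_width: 0.0517
```

```bash
python3 to.py 471.9 273.7 112 83.9
```

```text
t 4.15 P [454.8  96.  117.7] F [ 1.2  0.5 -2.1] grip 51.7 q6 -1.66
shift [7.06 1.1  0.23] turn [0.6 0.  9.5]
```

>>> carry_out --pt "0.6 2 0.3 0.1 0 0 3" --pt "0.6 4 0.7 0.1 0 0 6" --pt "0.6 6 1.0 0.1 0 0 9.5" --pt "0.6 7.06 1.1 0.1 0 0 9.5" --pt "0.6 7.06 1.1 0.1 0 0 9.5" --pt "0.6 7.06 1.1 0.1 0 0 9.5" --pt "0.6 7.06 1.1 0.1 0 0 9.5"

```text
time: 4.85
position: [0.4673, 0.2726, 0.1097]
tool_rot: [0.744, 0.668, -0.001, -0.0]
ft_force: [-0.3, -0.0, -2.1]
grip_width: 0.052
```

```bash
python3 to.py 471.9 273.7 30 83.9
python3 - <<'E'
from h import *
p,d=camera("wrist"); cv2.imwrite("pics/w2.png",p[:,:,::-1])
p,d=camera("side"); cv2.imwrite("pics/s2.png",cv2.resize(p[200:400,150:470,::-1],None,fx=2.5,fy=2.5))
E
python3 to.py 471.9 273.7 30 83.9
```

```text
t 4.85 P [467.3 272.6 109.7] F [-0.3 -0.  -2.1] grip 52.0 q6 -1.14
shift [0.07 0.19 3.19] turn [-0.1  0.1 -0.1]
t 4.95 P [467.9 272.4 110.2] F [-0.5 -0.8 -1.8] grip 51.6 q6 -1.14
shift [0.07 0.16 3.21] turn [-0.1  0.1 -0.2]
```

View pics/w2.png

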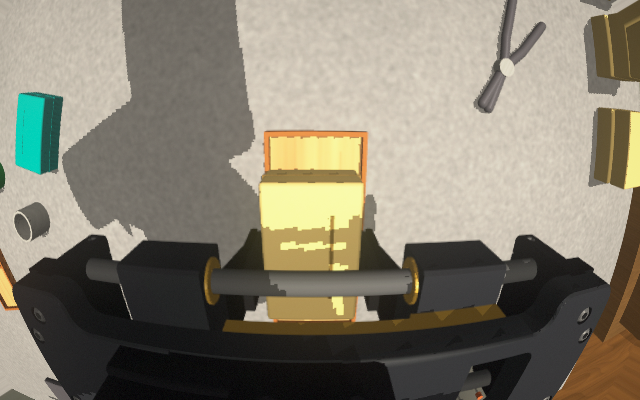

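View pics/s2.png

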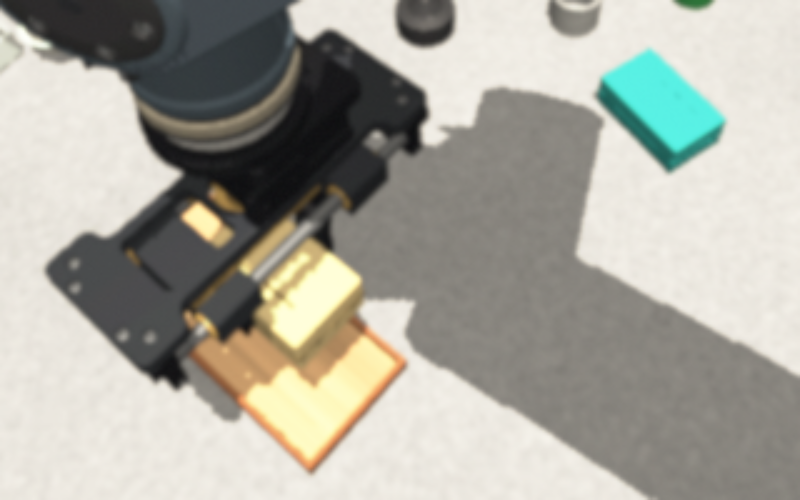

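The mould is held level over the long compartment and lined up with it, the tray at cols 265–367 and the mould at 260–362 in the wrist view. I'm lowering it.

>>> carry_out --pt "0.6 0.07 0.16 1 0 0 0" --pt "0.6 0.07 0.16 2.2 0 0 0" --pt "0.6 0.07 0.16 3.0 0 0 0" --pt "0.6 0.07 0.16 3.3 0 0 0" --pt "0.6 0.07 0.16 3.4 0 0 0" --pt "0.6 0.07 0.16 3.4 0 0 0"

```text
time: 5.55
position: [0.473, 0.2748, 0.0261]
tool_rot: [0.744, 0.668, 0.0, 0.0]
ft_force: [-0.6, -0.1, -1.3]
grip_width: 0.0517
```

```bash
python3 to.py 471.9 273.7 17 83.9
```

```text
t 5.55 P [473.  274.8  26.1] F [-0.6 -0.1 -1.3] grip 51.7 q6 -1.14
shift [-0.05 -0.04  0.36] turn [ 0.  -0.  -0.1]
```

>>> carry_out --pt "0.6 0 0 0.15 0 0 0" --pt "0.6 0 0 0.28 0 0 0" --pt "0.6 0 0 0.36 0 0 0" --pt "0.6 0 0 0.36 0 0 0"

```text
time: 5.95
position: [0.4728, 0.2753, 0.0174]
tool_rot: [0.744, 0.668, 0.0, 0.0]
ft_force: [-0.6, -0.3, 3.1]
grip_width: 0.0517
```

```bash
python3 to.py 471.9 273.7 17 83.9
```

```text
t 5.95 P [472.8 275.3  17.4] F [-0.6 -0.3  3.1] grip 51.7 q6 -1.14
shift [-0.07 -0.03  0.02] turn [ 0.1 -0.  -0. ]
```

>>> carry_out --pt "-0.5 0 0 0 0 0 0" --pt "-0.5 0 0 0 0 0 0" --pt "-0.5 0 0 0 0 0 0" --pt "-1 0 0 -0.6 0 0 0" --pt "-1 0 0 -2 0 0 0" --pt "-1 0 0 -4 0 0 0" --pt "-1 0 0 -4.4 0 0 0" --pt "-1 0 0 -4.4 0 0 0"

```text
time: 6.75
position: [0.4739, 0.2757, 0.1288]
tool_rot: [0.744, 0.668, 0.002, 0.001]
ft_force: [-0.6, 0.1, -1.0]
grip_width: 0.0864
```

```bash
python3 to.py 654.4 -98.6 130 108.6;python3 - <<'E'
from h import *
p,d=camera("wrist"); cv2.imwrite("pics/w3.png",p[:,:,::-1])
E
```

```text
t 6.75 P [473.9 275.7 128.8] F [-0.6  0.1 -1. ] grip 86.4 q6 -1.14
shift [-14.11   8.78  -0.04] turn [  0.3  -0.1 -24.7]
```

View pics/w3.png

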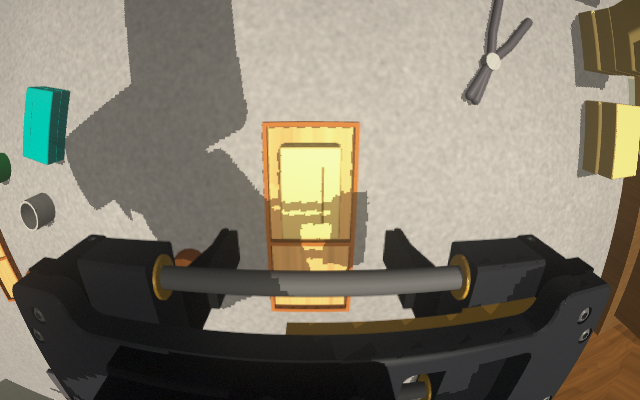

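The large mould lies flat and roughly centred in the long compartment, at (190,310). Next is the tall flask.

>>> carry_out --pt "-1 -14.1 8.8 0 0 0 -24.7" --pt "-1 -14.1 8.8 0 0 0 -24.7" --pt "-1 -14.1 8.8 0 0 0 -24.7" --pt "-1 -14.1 8.8 0 0 0 -24.7" --pt "-1 -14.1 8.8 0 0 0 -24.7" --pt "-1 -14.1 8.8 0 0 0 -24.7" --pt "-1 -14.1 8.8 0 0 0 -24.7" --pt "-1 -14.1 8.8 0 0 0 -24.7"

```text
time: 7.6
position: [0.6401, -0.0752, 0.1236]
tool_rot: [0.584, 0.812, -0.001, -0.003]
ft_force: [0.8, 0.4, -0.1]
grip_width: 0.0872
```

```bash
python3 to.py 654.4 -98.6 130 108.6
```

```text
t 7.6 P [640.1 -75.2 123.6] F [ 0.8  0.4 -0.1] grip 87.2 q6 -2.18
shift [-1.07  0.25 -0.26] turn [-0.2 -0.2 -0.1]
```

>>> carry_out --pt "-1 -0.6 0.3 0 0 0 0" --pt "-1 -0.6 0.3 0 0 0 0" --pt "-1 -0.6 0.3 0 0 0 0"

```text
time: 7.9
position: [0.651, -0.0846, 0.1241]
tool_rot: [0.584, 0.812, -0.001, -0.003]
ft_force: [-0.5, 0.5, -0.6]
grip_width: 0.0871
```

```bash
python3 - <<'E'
from h import *
p,d=camera("wrist"); cv2.imwrite("pics/w4.png",p[:,:,::-1])
E
python3 to.py 654.4 -98.6 20 108.6
```

```text
t 7.95 P [650.8 -83.8 124.6] F [-0.6 -0.3 -0.2] grip 87.2 q6 -2.19
shift [-0.62 -0.04  4.18] turn [-0.2 -0.2 -0. ]
```

View pics/w4.png

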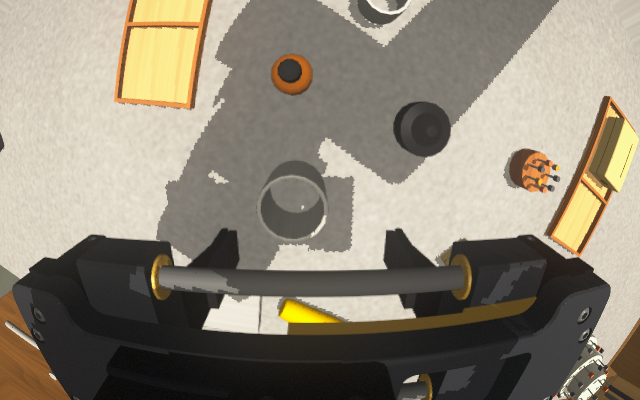

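The tall flask is at (205,292), left of the finger midline at column 311. That agrees with the 15 mm shift still to make, and the bottle at (73,291) is clear.

>>> carry_out --pt "-1 -0.62 -0.04 0.3 0 0 0" --pt "-1 -0.62 -0.04 0.5 0 0 0" --pt "-1 -0.62 -0.04 1.0 0 0 0" --pt "-1 -0.62 -0.04 1.5 0 0 0" --pt "-1 -0.62 -0.04 1.5 0 0 0"

```text
time: 8.45
position: [0.6549, -0.0995, 0.0863]
tool_rot: [0.584, 0.812, -0.001, -0.003]
ft_force: [-0.8, -0.4, -0.6]
grip_width: 0.0871
```

```bash
python3 to.py 654.4 -98.6 20 108.6
```

```text
t 8.45 P [654.9 -99.5  86.3] F [-0.8 -0.4 -0.6] grip 87.1 q6 -2.21
shift [0.03 0.   2.65] turn [-0.3 -0.2 -0. ]
```

>>> carry_out --pt "-1 0.03 0 1 -0.3 -0.2 0" --pt "-1 0.03 0 2 -0.3 -0.2 0" --pt "-1 0.03 0 2.65 -0.3 -0.2 0" --pt "-1 0.03 0 2.65 -0.3 -0.2 0" --pt "-1 0.03 0 2.65 -0.3 -0.2 0"

```text
time: 8.95
position: [0.657, -0.0997, 0.0229]
tool_rot: [0.584, 0.812, 0.001, 0.003]
ft_force: [0.3, -0.2, 0.5]
grip_width: 0.0871
```

```bash
python3 to.py 654.4 -98.6 20 108.6
```

```text
t 8.95 P [657.  -99.7  22.9] F [ 0.3 -0.2  0.5] grip 87.1 q6 -2.21
shift [ 0.08 -0.09  0.12] turn [ 0.3  0.2 -0.1]
```

>>> carry_out --pt "-1 0.05 -0.08 0.1 0.1 0.1 0" --pt "0.6 0.05 -0.08 0.1 0.1 0.1 0" --pt "0.6 0.05 -0.08 0.1 0.1 0.1 0" --pt "0.6 0.05 -0.08 0.1 0.1 0.1 0" --pt "0.6 0.05 -0.08 0.1 0.1 0.1 0" --pt "0.6 0.05 -0.08 0.1 0.1 0.1 0" --pt "0.6 0.05 -0.08 0.1 0.1 0.1 0" --force 30

```text
time: 9.65
position: [0.6546, -0.0992, 0.0206]
tool_rot: [0.584, 0.812, 0.001, 0.002]
ft_force: [0.0, 0.4, 1.6]
grip_width: 0.0545
```

```bash
python3 to.py 654.4 -98.6 120 108.6
```

```text
t 9.65 P [654.6 -99.2  20.6] F [0.  0.4 1.6] grip 54.5 q6 -2.21
shift [ 0.02  0.01 -3.98] turn [ 0.2  0.1 -0.1]
```

>>> carry_out --pt "0.6 0 0 -0.5 0 0 0" --pt "0.6 0 0 -2 0 0 0" --pt "0.6 0 0 -4 0 0 0" --pt "0.6 0 0 -4.5 0 0 0" --pt "0.6 0 0 -4.5 0 0 0"

```text
time: 10.15
position: [0.6559, -0.0997, 0.1364]
tool_rot: [0.584, 0.812, 0.002, 0.005]
ft_force: [0.2, 0.7, -3.1]
grip_width: 0.0545
```

```bash
python3 to.py 572.4 262.9 130 83.9
```

```text
t 10.15 P [655.9 -99.7 136.4] F [ 0.2  0.7 -3.1] grip 54.5 q6 -2.21
shift [14.81  1.44  0.18] turn [ 0.6  0.2 24.6]
```

>>> carry_out --pt "0.6 1.5 0.14 0.1 0 0 3" --pt "0.6 3.5 0.35 0.1 0 0 7" --pt "0.6 5.5 0.55 0.1 0 0 12" --pt "0.6 7.5 0.75 0.1 0 0 16" --pt "0.6 9.5 0.95 0.1 0 0 20" --pt "0.6 11.5 1.15 0.1 0 0 24.6" --pt "0.6 13.5 1.35 0.1 0 0 24.6" --pt "0.6 14.8 1.44 0.1 0 0 24.6"

```text
time: 10.95
position: [0.5673, 0.2658, 0.1273]
tool_rot: [0.743, 0.669, -0.001, -0.0]
ft_force: [0.4, -0.5, -2.5]
grip_width: 0.0544
```

>>> carry_out --pt "0.6 0 0 0 0 0 0" --pt "0.6 0 0 0 0 0 0"

```text
time: 11.15
position: [0.5686, 0.2633, 0.1277]
tool_rot: [0.743, 0.67, -0.001, 0.001]
ft_force: [0.4, 1.0, -1.3]
grip_width: 0.0546
```

```bash
python3 - <<'E'
from h import *
p,d=camera("wrist"); cv2.imwrite("pics/w5.png",p[:,:,::-1])
E
python3 to.py 572.4 262.9 40 83.9
```

```text
t 11.2 P [569.4 262.4 128.2] F [ 0.5  0.9 -1.8] grip 54.3 q6 -1.21
shift [0.04 0.11 3.53] turn [0.  0.1 0.1]
```

View pics/w5.png

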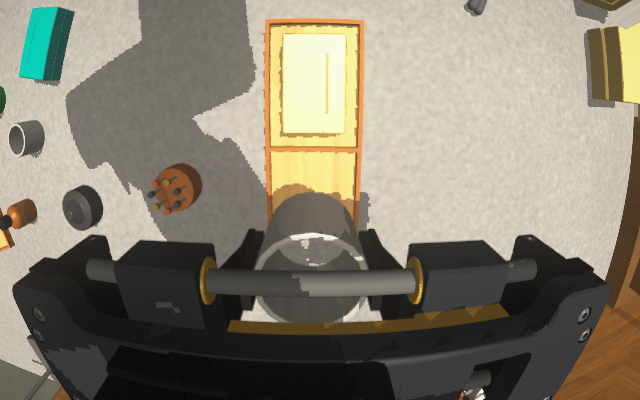

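The flask is upright over the square compartment, with the mould clear at (85,312). I'm lowering it.

>>> carry_out --pt "0.6 0.04 0.1 1 0 0 0" --pt "0.6 0.04 0.1 2.2 0 0 0" --pt "0.6 0.04 0.1 3.2 0 0 0" --pt "0.6 0.04 0.1 3.7 0 0 0" --pt "0.6 0.04 0.1 3.8 0 0 0" --pt "0.6 0.04 0.1 3.8 0 0 0"

```text
time: 11.8
position: [0.574, 0.2629, 0.0348]
tool_rot: [0.744, 0.668, 0.001, 0.001]
ft_force: [-0.3, 0.4, -2.2]
grip_width: 0.0548
```

```bash
python3 to.py 572.4 262.9 24.5 83.9
```

```text
t 11.8 P [574.  262.9  34.8] F [-0.3  0.4 -2.2] grip 54.8 q6 -1.21
shift [-0.01 -0.07  0.41] turn [ 0.2  0.  -0. ]
```

>>> carry_out --pt "0.6 0 -0.05 0.2 0.1 0 0" --pt "0.6 0 -0.05 0.32 0.1 0 0" --pt "0.6 0 -0.05 0.4 0.1 0 0" --pt "0.6 0 -0.05 0.4 0.1 0 0"

```text
time: 12.2
position: [0.5723, 0.264, 0.0251]
tool_rot: [0.743, 0.669, 0.001, 0.001]
ft_force: [0.1, -0.8, -2.5]
grip_width: 0.0548
```

```bash
python3 to.py 572.4 262.9 24.5 83.9
```

```text
t 12.2 P [572.3 264.   25.1] F [ 0.1 -0.8 -2.5] grip 54.8 q6 -1.21
shift [-0.04  0.01  0.02] turn [0.1 0.  0.1]
```

No contact force yet, so I'll lower it a touch more.

>>> carry_out --pt "0.6 0 0 0.05 0 0 0" --pt "0.6 0 0 0.08 0 0 0" --pt "0.6 0 0 0.08 0 0 0"

```text
time: 12.5
position: [0.5725, 0.2641, 0.0246]
tool_rot: [0.743, 0.669, 0.001, 0.001]
ft_force: [-2.6, -1.2, 5.8]
grip_width: 0.0544
```

```bash
python3 to.py 572.4 262.9 24.5 83.9
```

```text
t 12.5 P [572.5 264.1  24.6] F [-2.6 -1.2  5.8] grip 54.4 q6 -1.21
shift [-0.05  0.    0.  ] turn [0.2 0.  0.1]
```

Contact. I'll release it and go up.

>>> carry_out --pt "-0.55 0 0 0 0 0 0" --pt "-0.55 0 0 0 0 0 0" --pt "-0.55 0 0 0 0 0 0" --pt "-1 0 0 -0.6 0 0 0" --pt "-1 0 0 -2 0 0 0" --pt "-1 0 0 -4 0 0 0" --pt "-1 0 0 -4.4 0 0 0" --pt "-1 0 0 -4.4 0 0 0"

```text
time: 13.3
position: [0.5741, 0.2645, 0.1365]
tool_rot: [0.743, 0.669, 0.004, 0.002]
ft_force: [-0.4, -0.0, 0.0]
grip_width: 0.0862
```

```bash
python3 - <<'E'
from h import *
p,d=camera("wrist"); cv2.imwrite("pics/w6.png",p[:,:,::-1])
E
python3 to.py 559.7 -7.4 130 90
```

```text
t 13.35 P [572.5 264.1 134.3] F [-1.1 -0.3 -0.8] grip 86.6 q6 -1.21
shift [-10.85   0.64   0.17] turn [ 0.2 -0.  -6.1]
```

View pics/w6.png

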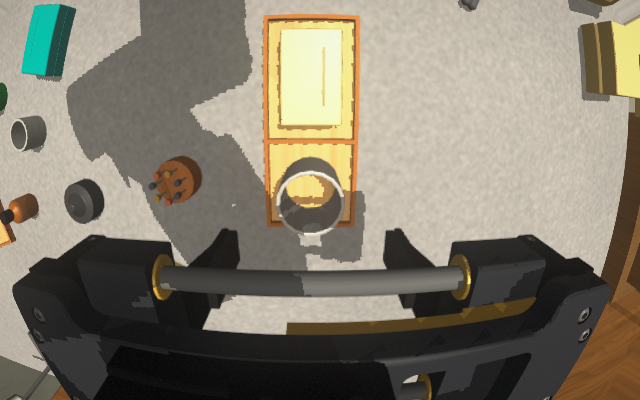

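The tall flask stands in the square compartment at (195,311). Next is the sprue base.

>>> carry_out --pt "-1 -10.85 0.64 0.2 0 0 -6.1" --pt "-1 -10.85 0.64 0.2 0 0 -6.1" --pt "-1 -10.85 0.64 0.2 0 0 -6.1" --pt "-1 -10.85 0.64 0.2 0 0 -6.1" --pt "-1 -10.85 0.64 0.2 0 0 -6.1" --pt "-1 -10.85 0.64 0.2 0 0 -6.1" --pt "-1 -10.85 0.64 0.2 0 0 -6.1" --pt "-1 -10.85 0.64 0.2 0 0 -6.1"

```text
time: 14.15
position: [0.5581, -0.0074, 0.1265]
tool_rot: [0.707, 0.707, -0.0, -0.001]
ft_force: [-0.1, 0.0, 0.7]
grip_width: 0.087
```

```bash
python3 - <<'E'
from h import *
p,d=camera("wrist"); cv2.imwrite("pics/w7.png",p[:,:,::-1])
E
python3 to.py 559.7 -7.4 50 90
```

```text
t 14.2 P [558.3  -6.7 126.8] F [ 0.3 -0.1  0.3] grip 87.1 q6 -1.78
shift [-0.03  0.06  3.07] turn [-0. -0.  0.]
```

View pics/w7.png

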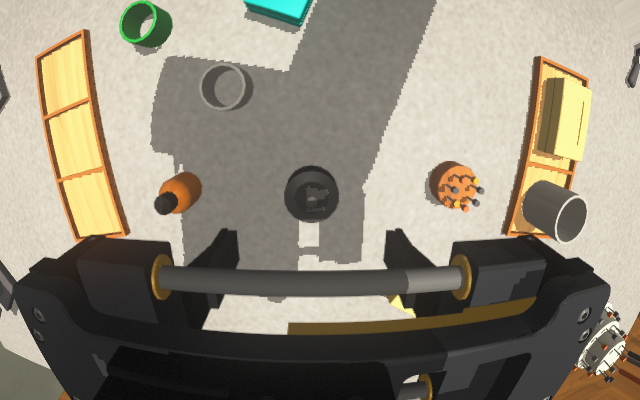

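The sprue base is centred at (193,311).

>>> carry_out --pt "-1 -0.02 0.05 1.5 0 0 0" --pt "-1 -0.02 0.05 3 0 0 0" --pt "-1 -0.02 0.05 4 0 0 0" --pt "-1 -0.02 0.05 4.5 0 0 0" --pt "-1 -0.02 0.05 4.5 0 0 0"

```text
time: 14.7
position: [0.5595, -0.0064, 0.0137]
tool_rot: [0.706, 0.708, -0.001, -0.001]
ft_force: [0.5, 0.7, 0.9]
grip_width: 0.087
```

```bash
python3 to.py 559.7 -7.4 9 90
```

```text
t 14.7 P [559.5  -6.4  13.7] F [0.5 0.7 0.9] grip 87.0 q6 -1.79
shift [-0.04  0.01  0.19] turn [-0.1 -0.   0.2]
```

>>> carry_out --pt "-1 -0.03 0 0.18 0 0 0" --pt "-1 -0.03 0 0.18 0 0 0" --pt "0.7 -0.03 0 0.18 0 0 0" --pt "0.7 -0.03 0 0.18 0 0 0" --pt "0.7 -0.03 0 0.18 0 0 0" --pt "0.7 -0.03 0 0.18 0 0 0" --pt "0.7 -0.03 0 0.18 0 0 0" --pt "0.7 -0.03 0 0.18 0 0 0" --force 20

```text
time: 15.5
position: [0.5609, -0.0088, 0.0111]
tool_rot: [0.707, 0.707, 0.001, 0.001]
ft_force: [0.1, -0.5, 1.2]
grip_width: 0.0486
```

```bash
python3 to.py 559.7 -7.4 9 90
```

```text
t 15.5 P [560.9  -8.8  11.1] F [ 0.1 -0.5  1.2] grip 48.6 q6 -1.79
shift [ 0.05 -0.05  0.08] turn [0.1 0.  0. ]
```

>>> carry_out --pt "0.7 0 0 -0.5 0 0 0" --pt "0.7 0 0 -2 0 0 0" --pt "0.7 0 0 -4 0 0 0" --pt "0.7 0 0 -4.6 0 0 0" --pt "0.7 0 0 -4.6 0 0 0"

```text
time: 16.0
position: [0.5629, -0.0091, 0.1297]
tool_rot: [0.707, 0.707, 0.003, 0.004]
ft_force: [-0.2, 0.1, -0.7]
grip_width: 0.049
```

```bash
python3 to.py 498.9 -278 125 99.25
```

```text
t 16.0 P [562.9  -9.1 129.7] F [-0.2  0.1 -0.7] grip 49.0 q6 -1.79
shift [-10.75  -2.57   0.19] turn [ 0.5  0.2 -9.2]
```

>>> carry_out --pt "0.7 -1.5 -0.36 0.1 0 0 -2" --pt "0.7 -3.5 -0.84 0.1 0 0 -4" --pt "0.7 -5.5 -1.3 0.1 0 0 -6" --pt "0.7 -7.5 -1.8 0.1 0 0 -9.2" --pt "0.7 -9.5 -2.3 0.1 0 0 -9.2" --pt "0.7 -10.75 -2.55 0.1 0 0 -9.2" --pt "0.7 -10.75 -2.55 0.1 0 0 -9.2" --pt "0.7 -10.75 -2.55 0.1 0 0 -9.2"

```text
time: 16.8
position: [0.4958, -0.2776, 0.1221]
tool_rot: [0.649, 0.761, 0.001, -0.001]
ft_force: [-0.2, -0.0, -1.2]
grip_width: 0.0484
```

```bash
python3 - <<'E'
from h import *
p,d=camera("wrist"); cv2.imwrite("pics/w8.png",p[:,:,::-1])
E
python3 to.py 498.9 -278 40 99.25
```

```text
t 16.85 P [ 496.  -276.5  122.3] F [ 0.1  0.3 -1.1] grip 48.8 q6 -2.44
shift [-0.09  0.11  3.29] turn [ 0.  -0.1 -0.1]
```

View pics/w8.png

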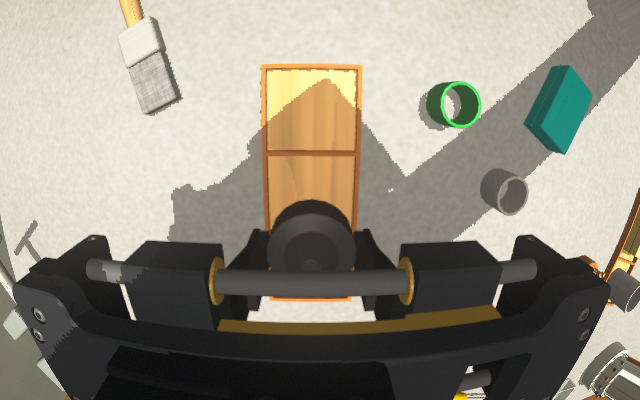

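The sprue base is over the middle compartment, whose near divider shows at row 153. I'm lowering it.

>>> carry_out --pt "0.7 -0.08 0.1 1 0 0 0" --pt "0.7 -0.08 0.1 2.2 0 0 0" --pt "0.7 -0.08 0.1 3.3 0 0 0" --pt "0.7 -0.08 0.1 3.8 0 0 0" --pt "0.7 -0.08 0.1 3.95 0 0 0" --pt "0.7 -0.08 0.1 3.95 0 0 0"

```text
time: 17.45
position: [0.5003, -0.2783, 0.0246]
tool_rot: [0.647, 0.762, 0.001, 0.001]
ft_force: [0.5, 0.2, -0.7]
grip_width: 0.0485
```

```bash
python3 to.py 498.9 -278 15 99.25
```

```text
t 17.45 P [ 500.3 -278.3   24.6] F [ 0.5  0.2 -0.7] grip 48.5 q6 -2.44
shift [ 0.02 -0.05  0.38] turn [0.1 0.  0.1]
```

>>> carry_out --pt "0.7 0 -0.04 0.2 0 0 0" --pt "0.7 0 -0.04 0.32 0 0 0" --pt "0.7 0 -0.04 0.38 0 0 0" --pt "0.7 0 -0.04 0.38 0 0 0"

```text
time: 17.85
position: [0.4992, -0.2795, 0.0155]
tool_rot: [0.648, 0.762, 0.001, 0.001]
ft_force: [0.1, -0.2, 0.7]
grip_width: 0.0486
```

```bash
python3 to.py 498.9 -278 15 99.25
```

```text
t 17.85 P [ 499.2 -279.5   15.5] F [ 0.1 -0.2  0.7] grip 48.6 q6 -2.44
shift [ 0.06 -0.    0.02] turn [ 0.1  0.1 -0. ]
```

>>> carry_out --pt "0.7 0 0 0.04 0 0 0" --pt "0.7 0 0 0.04 0 0 0"

```text
time: 18.05
position: [0.4993, -0.2795, 0.0151]
tool_rot: [0.648, 0.762, 0.001, 0.001]
ft_force: [-0.6, 0.3, 4.2]
grip_width: 0.0486
```

>>> carry_out --pt "-0.45 0 0 0 0 0 0" --pt "-0.45 0 0 0 0 0 0" --pt "-0.45 0 0 0 0 0 0" --pt "-1 0 0 -0.6 0 0 0" --pt "-1 0 0 -2 0 0 0" --pt "-1 0 0 -4 0 0 0" --pt "-1 0 0 -4.6 0 0 0" --pt "-1 0 0 -4.6 0 0 0"

```text
time: 18.85
position: [0.5008, -0.2807, 0.1332]
tool_rot: [0.648, 0.762, 0.001, 0.005]
ft_force: [-0.3, -0.1, 0.1]
grip_width: 0.0865
```

```bash
python3 - <<'E'
from h import *
p,d=camera("wrist"); cv2.imwrite("pics/w9.png",p[:,:,::-1])
E
python3 to.py 677.4 108 130 147
```

```text
t 18.9 P [ 499.6 -279.7  131.1] F [0.4 0.1 0.1] grip 86.3 q6 -2.44
shift [14.16  9.51  0.04] turn [  0.2   0.3 -47.8]
```

View pics/w9.png

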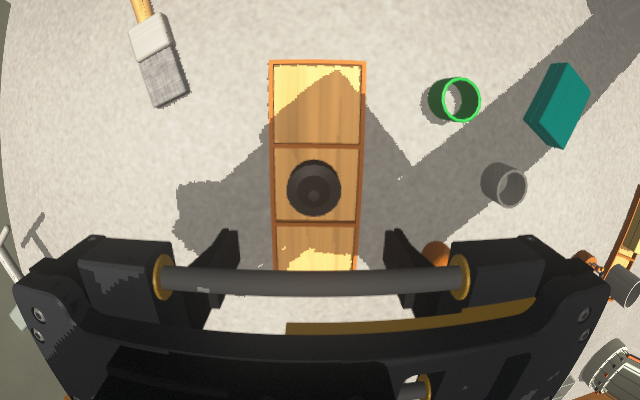

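The sprue base is centred in the middle compartment at (188,314). For the small mould I'll unwind the wrist the other way, away from its limit.

>>> carry_out --pt "-1 14.16 9.5 0 0 0 60" --pt "-1 14.16 9.5 0 0 0 60" --pt "-1 14.16 9.5 0 0 0 60" --pt "-1 14.16 9.5 0 0 0 60" --pt "-1 14.16 9.5 0 0 0 60" --pt "-1 14.16 9.5 0 0 0 60" --pt "-1 14.16 9.5 0 0 0 60" --pt "-1 14.16 9.5 0 0 0 60"

```text
time: 19.7
position: [0.655, 0.0648, 0.1271]
tool_rot: [0.943, 0.334, -0.001, -0.0]
ft_force: [0.8, -0.2, 0.1]
grip_width: 0.0867
```

```bash
python3 to.py 677.4 108 130 -33
```

```text
t 19.7 P [655.   64.8 127.1] F [ 0.8 -0.2  0.1] grip 86.7 q6 -0.75
shift [ 1.78 -0.78 -0.12] turn [ 0.   0.1 72. ]
```

>>> carry_out --pt "-1 1.5 -0.6 -0.1 0 0 72" --pt "-1 1.5 -0.6 -0.1 0 0 72" --pt "-1 1.5 -0.6 -0.1 0 0 72" --pt "-1 1.5 -0.6 -0.1 0 0 72" --pt "-1 1.5 -0.6 -0.1 0 0 72" --pt "-1 1.5 -0.6 -0.1 0 0 72" --pt "-1 1.5 -0.6 -0.1 0 0 72" --pt "-1 1.5 -0.6 -0.1 0 0 72"

```text
time: 20.5
position: [0.6739, 0.0984, 0.1294]
tool_rot: [0.966, -0.258, -0.001, 0.0]
ft_force: [-0.3, -0.3, -1.2]
grip_width: 0.0871
```

>>> carry_out --pt "-1 0 0 0 0 0 2" --pt "-1 0 0 0 0 0 3" --pt "-1 0 0 0 0 0 3"

```text
time: 20.8
position: [0.6745, 0.0983, 0.1303]
tool_rot: [0.96, -0.28, -0.0, 0.0]
ft_force: [0.9, 0.8, -0.6]
grip_width: 0.0872
```

```bash
python3 - <<'E'
from h import *
p,d=camera("wrist"); cv2.imwrite("pics/w10.png",p[:,:,::-1])
E
python3 to.py 677.4 108 50 -33
```

```text
t 20.85 P [674.7  98.3 130.6] F [1.5 0.4 0.6] grip 87.2 q6 0.55
shift [-0.12 -0.39  3.23] turn [0.  0.  0.5]
```

View pics/w10.png

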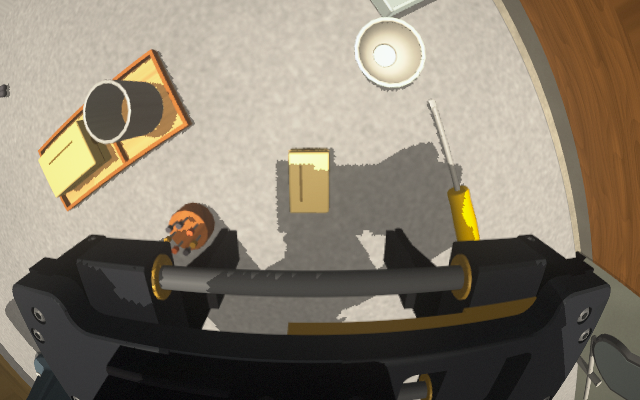

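The small mould at (180,309) is square to the jaws and centred. The bur stand at (230,190) is farther back, about 77 mm from the finger.

>>> carry_out --pt "-1 -0.1 -0.38 1 0 0 0.5" --pt "-1 -0.1 -0.38 2.5 0 0 0.5" --pt "-1 -0.1 -0.38 3.8 0 0 0.5" --pt "-1 -0.1 -0.38 4.5 0 0 0.5" --pt "-1 -0.1 -0.38 4.6 0 0 0.5" --pt "-1 -0.1 -0.38 4.6 0 0 0.5"

```text
time: 21.45
position: [0.6791, 0.1076, 0.017]
tool_rot: [0.959, -0.284, 0.001, -0.0]
ft_force: [0.7, 1.4, 0.4]
grip_width: 0.0873
```

```bash
python3 to.py 677.4 108 9 -33
```

```text
t 21.45 P [679.1 107.6  17. ] F [0.7 1.4 0.4] grip 87.3 q6 0.57
shift [-0.07  0.02  0.32] turn [-0.1 -0.1 -0. ]
```

>>> carry_out --pt "-1 -0.04 0 0.2 0 0 0" --pt "-1 -0.04 0 0.3 0 0 0" --pt "0.8 -0.04 0 0.3 0 0 0" --pt "0.8 -0.04 0 0.3 0 0 0" --pt "0.8 -0.04 0 0.3 0 0 0" --pt "0.8 -0.04 0 0.3 0 0 0" --pt "0.8 -0.04 0 0.3 0 0 0" --pt "0.8 -0.04 0 0.3 0 0 0" --force 20

```text
time: 22.25
position: [0.678, 0.1082, 0.0095]
tool_rot: [0.959, -0.284, 0.001, -0.0]
ft_force: [0.2, -0.6, 0.5]
grip_width: 0.0468
```

```bash
python3 to.py 677.4 108 9 -33
```

```text
t 22.25 P [678.  108.2   9.5] F [ 0.2 -0.6  0.5] grip 46.8 q6 0.57
shift [-0.01  0.02  0.02] turn [-0.1 -0.1 -0. ]
```

Still closing, so I'll wait a little longer.

>>> carry_out --pt "0.8 0 0 0 0 0 0" --pt "0.8 0 0 0 0 0 0" --pt "0.8 0 0 0 0 0 0" --pt "0.8 0 0 0 0 0 0"

```text
time: 22.65
position: [0.678, 0.1082, 0.0095]
tool_rot: [0.959, -0.284, 0.001, -0.0]
ft_force: [-0.6, -0.3, -0.5]
grip_width: 0.036
```

```bash
python3 to.py 677.4 108 9 -33
```

```text
t 22.65 P [678.  108.2   9.5] F [-0.6 -0.3 -0.5] grip 36.0 q6 0.57
shift [-0.01  0.02  0.02] turn [-0.  -0.1 -0. ]
```

>>> carry_out --pt "0.8 0 0 0 0 0 0" --pt "0.8 0 0 0 0 0 0" --pt "0.8 0 0 -0.5 0 0 0" --pt "0.8 0 0 -2 0 0 0" --pt "0.8 0 0 -4 0 0 0" --pt "0.8 0 0 -4.8 0 0 0" --pt "0.8 0 0 -4.8 0 0 0"

```text
time: 23.35
position: [0.681, 0.1084, 0.1352]
tool_rot: [0.959, -0.284, 0.006, -0.002]
ft_force: [0.7, -0.1, -0.3]
grip_width: 0.036
```

```bash
python3 to.py 575.9 -265.4 125 -80.75
```

```text
t 23.35 P [681.  108.4 135.2] F [ 0.7 -0.1 -0.3] grip 36.0 q6 0.57
shift [ 4.61 14.83  0.36] turn [-0.6 -0.4 47.7]
```

>>> carry_out --pt "0.8 0.5 1.5 0.1 0 0 5" --pt "0.8 1.1 3.4 0.1 0 0 11" --pt "0.8 1.7 5.3 0.1 0 0 18" --pt "0.8 2.3 7.2 0.1 0 0 25" --pt "0.8 2.9 9.1 0.1 0 0 32" --pt "0.8 3.5 11 0.1 0 0 39" --pt "0.8 4 13 0.1 0 0 45" --pt "0.8 4.5 14.7 0.1 0 0 47.7"

```text
time: 24.15
position: [0.5698, -0.2627, 0.1257]
tool_rot: [0.761, -0.649, -0.0, -0.0]
ft_force: [0.7, -1.6, -0.7]
grip_width: 0.0358
```

>>> carry_out --pt "0.8 0 0 0 0 0 0" --pt "0.8 0 0 0 0 0 0" --pt "0.8 0 0 0 0 0 0"

```text
time: 24.45
position: [0.5712, -0.2598, 0.126]
tool_rot: [0.762, -0.647, -0.0, -0.001]
ft_force: [0.0, 0.3, -0.1]
grip_width: 0.0358
```

```bash
python3 - <<'E'
from h import *
p,d=camera("wrist"); cv2.imwrite("pics/w11.png",p[:,:,::-1])
E
python3 to.py 575.9 -265.4 40 -80.75
```

```text
t 24.5 P [ 571.6 -259.4  126.2] F [-0.2  0.2 -0.7] grip 35.8 q6 0.8
shift [ 0.27 -0.13  3.45] turn [-0.   0.1  0.1]
```

View pics/w11.png

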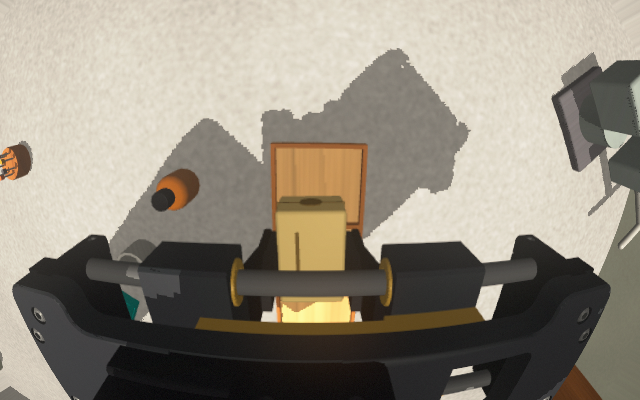

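The small mould is aligned with the far compartment, which shows at rows 143–230. I'm shifting it slightly and lowering it.

>>> carry_out --pt "0.8 0.26 -0.12 0.8 0 0 0" --pt "0.8 0.26 -0.12 2.2 0 0 0" --pt "0.8 0.26 -0.12 3.3 0 0 0" --pt "0.8 0.26 -0.12 4 0 0 0" --pt "0.8 0.26 -0.12 4.1 0 0 0" --pt "0.8 0.26 -0.12 4.1 0 0 0"

```text
time: 25.1
position: [0.5763, -0.2656, 0.024]
tool_rot: [0.763, -0.647, 0.0, -0.001]
ft_force: [0.0, -1.0, -0.3]
grip_width: 0.036
```

```bash
python3 to.py 575.9 -265.4 13.5 -80.75
```

```text
t 25.1 P [ 576.3 -265.6   24. ] F [ 0.  -1.  -0.3] grip 36.0 q6 0.8
shift [-0.01  0.01  0.42] turn [-0.1  0.   0.2]
```

>>> carry_out --pt "0.8 0 0 0.2 0 0 0" --pt "0.8 0 0 0.34 0 0 0" --pt "0.8 0 0 0.42 0 0 0" --pt "0.8 0 0 0.42 0 0 0"

```text
time: 25.5
position: [0.5761, -0.2672, 0.0141]
tool_rot: [0.762, -0.648, 0.001, -0.001]
ft_force: [-0.2, 0.3, -0.3]
grip_width: 0.036
```

```bash
python3 to.py 575.9 -265.4 13.5 -80.75
```

```text
t 25.5 P [ 576.1 -267.2   14.1] F [-0.2  0.3 -0.3] grip 36.0 q6 0.8
shift [-0.07 -0.01  0.02] turn [-0.1 -0.   0. ]
```

>>> carry_out --pt "0.8 0 0 0.03 0 0 0" --pt "0.8 0 0 0.05 0 0 0" --pt "0.8 0 0 0.05 0 0 0"

```text
time: 25.8
position: [0.5762, -0.2674, 0.0134]
tool_rot: [0.762, -0.648, 0.001, -0.001]
ft_force: [-1.1, 0.9, 3.5]
grip_width: 0.036
```

```bash
python3 to.py 575.9 -265.4 13.5 -80.75
```

```text
t 25.8 P [ 576.2 -267.4   13.4] F [-1.1  0.9  3.5] grip 36.0 q6 0.8
shift [-0.08  0.   -0.  ] turn [-0.1 -0.1  0. ]
```

>>> carry_out --pt "-0.06 0 0 0 0 0 0" --pt "-0.06 0 0 0 0 0 0" --pt "-0.06 0 0 0 0 0 0" --pt "-0.06 0 0 -0.5 0 0 0" --pt "-1 0 0 -2 0 0 0" --pt "-1 0 0 -4 0 0 0" --pt "-1 0 0 -4.7 0 0 0" --pt "-1 0 0 -4.7 0 0 0"

```text
time: 26.6
position: [0.5782, -0.2687, 0.1348]
tool_rot: [0.762, -0.647, 0.005, -0.001]
ft_force: [0.9, -0.3, -0.1]
grip_width: 0.0704
```

```bash
python3 - <<'E'
from h import *
p,d=camera("wrist"); cv2.imwrite("pics/w12.png",p[:,:,::-1])
E
python3 to.py 460.2 -81.7 130 -80.75
```

```text
t 26.65 P [ 576.7 -267.7  132.4] F [ 0.6 -0.8 -0.3] grip 74.2 q6 0.8
shift [-8.09  3.4   0.05] turn [-0.3 -0.2  0. ]
```

View pics/w12.png

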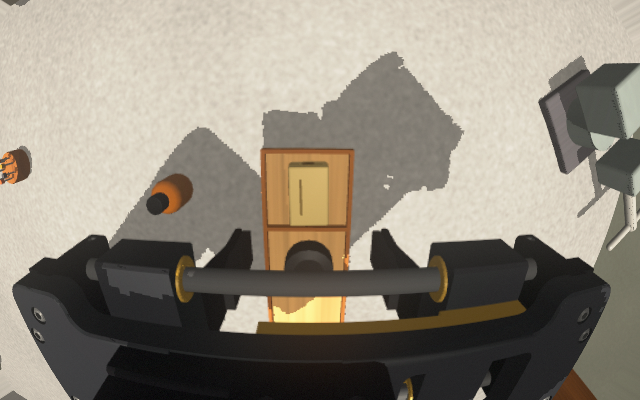

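The small mould lies in the end compartment at (195,308). Now the steel short flask.

>>> carry_out --pt "-1 -8.1 3.4 0 0 0 0" --pt "-1 -8.1 3.4 0 0 0 0" --pt "-1 -8.1 3.4 0 0 0 0" --pt "-1 -8.1 3.4 0 0 0 0" --pt "-1 -8.1 3.4 0 0 0 0" --pt "-1 -8.1 3.4 0 0 0 0" --pt "-1 -8.1 3.4 0 0 0 0" --pt "-1 -8.1 3.4 0 0 0 0"

```text
time: 27.45
position: [0.4606, -0.0822, 0.1295]
tool_rot: [0.762, -0.648, 0.002, -0.001]
ft_force: [0.3, 0.4, -0.4]
grip_width: 0.0871
```

```bash
python3 - <<'E'
from h import *
p,d=camera("wrist"); cv2.imwrite("pics/w13.png",p[:,:,::-1])
E
python3 to.py 460.2 -81.7 50 -80.75
```

```text
t 27.5 P [460.5 -82.3 129.5] F [-0.3 -0.2  0.9] grip 86.9 q6 0.99
shift [-0.03  0.02  3.18] turn [-0.2 -0.1 -0. ]
```

View pics/w13.png

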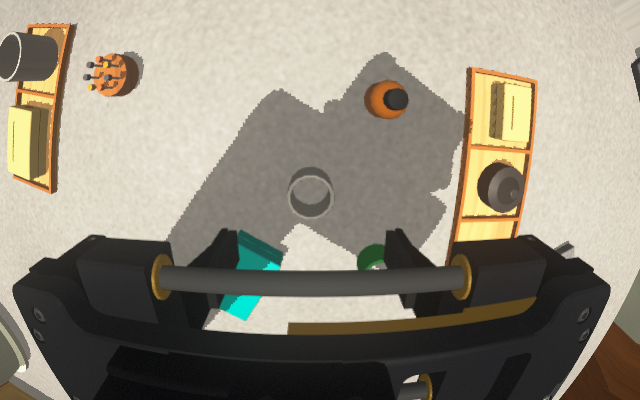

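The steel tube is centred at (195,311). The green one at (258,375) and the turquoise one at (270,250) lie nearer the camera, more than 30 mm clear by the measured coordinates.

>>> carry_out --pt "-1 -0.03 0 1.5 0 0 0" --pt "-1 -0.03 0 3 0 0 0" --pt "-1 -0.03 0 4 0 0 0" --pt "-1 -0.03 0 4.5 0 0 0" --pt "-1 -0.03 0 4.5 0 0 0"

```text
time: 28.0
position: [0.4591, -0.0811, 0.0152]
tool_rot: [0.762, -0.648, -0.001, -0.0]
ft_force: [0.1, -0.7, -0.3]
grip_width: 0.0872
```

```bash
python3 to.py 460.2 -81.7 12 -80.75
```

```text
t 28.0 P [459.1 -81.1  15.2] F [ 0.1 -0.7 -0.3] grip 87.2 q6 0.99
shift [ 0.03 -0.04  0.13] turn [ 0.   0.1 -0.1]
```

>>> carry_out --pt "-1 0.02 -0.02 0.12 0 0 0" --pt "0.8 0.02 -0.02 0.12 0 0 0" --pt "0.8 0.02 -0.02 0.12 0 0 0" --pt "0.8 0.02 -0.02 0.12 0 0 0" --pt "0.8 0.02 -0.02 0.12 0 0 0" --pt "0.8 0.02 -0.02 0.12 0 0 0" --pt "0.8 0.02 -0.02 0.12 0 0 0" --pt "0.8 0.02 -0.02 0.12 0 0 0" --force 25

```text
time: 28.8
position: [0.46, -0.0807, 0.0144]
tool_rot: [0.762, -0.647, 0.001, -0.001]
ft_force: [0.1, -0.8, 2.0]
grip_width: 0.0418
```

>>> carry_out --pt "0.8 0 0 0 0 0 0" --pt "0.8 0 0 0 0 0 0" --pt "0.8 0 0 0 0 0 0" --pt "0.8 0 0 0 0 0 0"

```text
time: 29.2
position: [0.4601, -0.0807, 0.0144]
tool_rot: [0.762, -0.648, 0.001, -0.001]
ft_force: [-0.5, 0.5, 3.5]
grip_width: 0.0418
```

```bash
python3 to.py 460.2 -81.7 120 -80.75
```

```text
t 29.2 P [460.1 -80.7  14.4] F [-0.5  0.5  3.5] grip 41.8 q6 0.99
shift [ 0.04 -0.01 -4.22] turn [-0.1 -0.1  0. ]
```

>>> carry_out --pt "0.8 0 0 -0.5 0 0 0" --pt "0.8 0 0 -2 0 0 0" --pt "0.8 0 0 -4 0 0 0" --pt "0.8 0 0 -4.5 0 0 0" --pt "0.8 0 0 -4.5 0 0 0"

```text
time: 29.7
position: [0.4611, -0.0812, 0.1288]
tool_rot: [0.762, -0.648, 0.003, -0.001]
ft_force: [0.4, 0.5, -0.8]
grip_width: 0.0418
```

```bash
python3 to.py 421.9 -290.6 125 -80.75
```

```text
t 29.7 P [461.1 -81.2 128.8] F [ 0.4  0.5 -0.8] grip 41.8 q6 0.99
shift [8.01 2.9  0.16] turn [-0.4 -0.2  0. ]
```

>>> carry_out --pt "0.8 1.5 0.5 0.1 0 0 0" --pt "0.8 3.3 1.2 0.1 0 0 0" --pt "0.8 5.1 1.8 0.1 0 0 0" --pt "0.8 6.9 2.5 0.1 0 0 0" --pt "0.8 8 2.9 0.1 0 0 0" --pt "0.8 8 2.9 0.1 0 0 0" --pt "0.8 8 2.9 0.1 0 0 0" --pt "0.8 8 2.9 0.1 0 0 0"

```text
time: 30.5
position: [0.4195, -0.2877, 0.123]
tool_rot: [0.762, -0.647, -0.001, -0.001]
ft_force: [0.2, 0.0, -0.1]
grip_width: 0.0415
```

```bash
python3 - <<'E'
from h import *
p,d=camera("wrist"); cv2.imwrite("pics/w14.png",p[:,:,::-1])
E
python3 to.py 421.9 -290.6 40 -80.75
```

```text
t 30.55 P [ 419.8 -287.7  123.4] F [ 0.6  1.3 -0.5] grip 41.7 q6 0.58
shift [ 0.14 -0.06  3.34] turn [-0.   0.1  0.1]
```

View pics/w14.png

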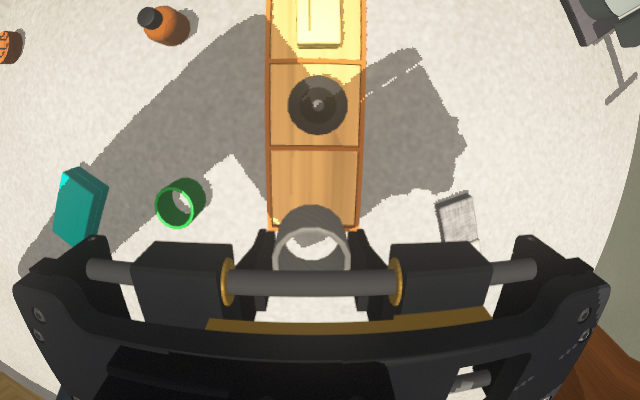

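>>> carry_out --pt "0.8 0.13 -0.05 0.8 0 0 0" --pt "0.8 0.13 -0.05 2.2 0 0 0" --pt "0.8 0.13 -0.05 3.2 0 0 0" --pt "0.8 0.13 -0.05 3.7 0 0 0" --pt "0.8 0.13 -0.05 3.85 0 0 0" --pt "0.8 0.13 -0.05 3.85 0 0 0"

```text
time: 31.15
position: [0.4227, -0.2923, 0.0281]
tool_rot: [0.762, -0.647, 0.001, -0.001]
ft_force: [0.1, 0.2, -1.2]
grip_width: 0.0416
```

```bash
python3 to.py 421.9 -290.6 18.3 -80.75
```

```text
t 31.15 P [ 422.7 -292.3   28.1] F [ 0.1  0.2 -1.2] grip 41.6 q6 0.58
shift [-0.07  0.02  0.39] turn [-0.1 -0.   0.1]
```

>>> carry_out --pt "0.8 -0.05 0.02 0.2 0 0 0" --pt "0.8 -0.05 0.02 0.32 0 0 0" --pt "0.8 -0.05 0.02 0.4 0 0 0" --pt "0.8 -0.05 0.02 0.4 0 0 0"

```text
time: 31.55
position: [0.4219, -0.2919, 0.0185]
tool_rot: [0.762, -0.648, 0.001, -0.001]
ft_force: [1.0, 0.6, 1.0]
grip_width: 0.0416
```

```bash
python3 to.py 421.9 -290.6 18.3 -80.75
```

```text
t 31.55 P [ 421.9 -291.9   18.5] F [1.  0.6 1. ] grip 41.6 q6 0.58
shift [-0.05 -0.01  0.01] turn [-0.1 -0.1  0. ]
```

>>> carry_out --pt "0.8 0 0 0.03 0 0 0" --pt "0.8 0 0 0.03 0 0 0" --pt "-0.2 0 0 0.03 0 0 0" --pt "-0.2 0 0 0.03 0 0 0" --pt "-0.2 0 0 0.03 0 0 0" --pt "-0.2 0 0 -0.5 0 0 0" --pt "-1 0 0 -2 0 0 0" --pt "-1 0 0 -4 0 0 0"

```text
time: 32.35
position: [0.4202, -0.2904, 0.1179]
tool_rot: [0.762, -0.648, -0.002, -0.001]
ft_force: [1.6, 0.2, -0.1]
grip_width: 0.0614
```

>>> carry_out --pt "-1 -1 -1 -1.5 0 0 0" --pt "-1 -3 -2 -3 0 0 0" --pt "-1 -5 -2 -4 0 0 0" --pt "-1 -7 -2 -5 0 0 0" --pt "-1 -9 -2 -5 0 0 0" --pt "-1 -11 -2 -5 0 0 0" --pt "-1 -11 -2 -5 0 0 0" --pt "-1 -11 -2 -5 0 0 0"

```text
time: 33.15
position: [0.4243, -0.0088, 0.2439]
tool_rot: [0.764, -0.646, 0.001, -0.001]
ft_force: [-0.1, -0.0, 0.1]
grip_width: 0.0869
```

```bash
python3 to.py 421.9 -290.6 18.3 -80.75
python3 - <<'E'
from h import *
for c in ["scene","side"]:
    p,d=camera(c); cv2.imwrite(f"pics/{c}9.png",p[:,:,::-1]); np.save(f"{c}9_d.npy",d); np.save(f"{c}9_p.npy",p)
    W,C=cloud(c,p,d)
    for n,(x,y,r,z0,z1) in {"largeM":(.472,.274,.06,.031,.05),"tall":(.572,.263,.04,.058,.08),"sprue":(.499,-.278,.032,.022,.034),"smallM":(.576,-.265,.04,.028,.045),"short":(.422,-.291,.032,.034,.05),"bottle":(.556,-.131,.03,.02,.08),"bur":(.551,.132,.03,.015,.06),"green":(.393,-.163,.03,.03,.05),"turq":(.36,-.025,.06,.028,.05)}.items():
        q=W[(np.hypot(W[:,0]-x,W[:,1]-y)<r)&(W[:,2]>z0)&(W[:,2]<z1)]
        if len(q): 
            b=cv2.minAreaRect((q[:,:2]*1000).astype(np.float32))
            print(c,n,len(q),np.round((q.min(0)+q.max(0))/2,3)[:2],"ztop",np.round(np.percentile(q[:,2],[5,50,95]),3),np.round(b[1]),round(b[2]))
a=cv2.imread("pics/side9.png")[100:400,170:490];cv2.imwrite("pics/side9c.png",cv2.resize(a,None,fx=2,fy=2))
a=cv2.imread("pics/scene9.png")[140:300,150:490];cv2.imwrite("pics/scene9c.png",cv2.resize(a,None,fx=2.3,fy=2.3))
E
```

```text
t 33.15 P [424.3  -8.8 243.9] F [-0.1 -0.   0.1] grip 86.9 q6 1.12
shift [11.1   1.98  9.02] turn [-0.1  0.   0.3]
scene largeM 359 [0.47  0.273] ztop [0.033 0.036 0.038] [53. 86.] 84
scene tall 172 [0.575 0.261] ztop [0.058 0.063 0.067] [54. 57.] 73
scene sprue 205 [ 0.5  -0.28] ztop [0.024 0.029 0.033] [49. 49.] 82
scene smallM 283 [ 0.578 -0.268] ztop [0.03  0.032 0.034] [58. 36.] 10
scene short 91 [ 0.424 -0.293] ztop [0.035 0.038 0.04 ] [41. 42.] 90
scene bottle 229 [ 0.559 -0.134] ztop [0.022 0.039 0.062] [27. 33.] 12
scene bur 255 [0.551 0.13 ] ztop [0.017 0.026 0.048] [41. 44.] 81
scene green 79 [ 0.392 -0.165] ztop [0.031 0.035 0.037] [39. 40.] 64
scene turq 338 [ 0.359 -0.028] ztop [0.03  0.032 0.034] [53. 88.] 68
side largeM 1739 [0.47  0.276] ztop [0.034 0.036 0.038] [52. 85.] 84
side tall 355 [0.571 0.265] ztop [0.059 0.065 0.067] [55. 55.] 31
side sprue 107 [ 0.485 -0.278] ztop [0.024 0.028 0.032] [22. 50.] 9
side short 112 [ 0.42  -0.291] ztop [0.034 0.038 0.04 ] [42. 40.] 88
side bottle 254 [ 0.553 -0.13 ] ztop [0.022 0.04  0.062] [33. 27.] 31
side bur 472 [0.548 0.133] ztop [0.018 0.026 0.048] [43. 43.] 33
side green 135 [ 0.389 -0.162] ztop [0.03  0.034 0.037] [40. 41.] 25
side turq 1057 [ 0.356 -0.024] ztop [0.03  0.032 0.034] [54. 85.] 70
```

View pics/side9c.png

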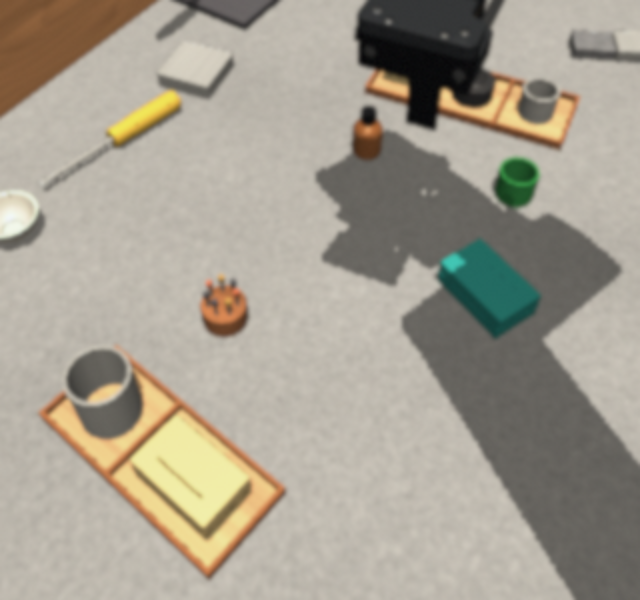

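View pics/scene9c.png

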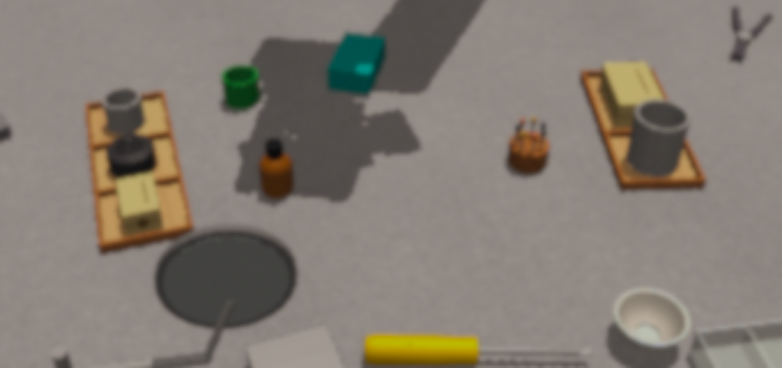

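Both pictures show all five parts in their compartments, and the measured top heights (36, 66, 32 and 40 mm) match parts lying flat on a 4 mm floor. The bystanders and look-alikes have not moved.

```bash
python3 -c "
from rig import *
print(hand_in())"
```

```text
the job is handed in; nothing more can be done
None
```

Both kits are made up, and I handed the job in at about 33 s of the 117 s allowed.

- **Two-compartment tray:** the cream large mould lies lengthwise in the long compartment and the tall flask stands in the square one.
- **Three-compartment tray:** the sprue base is in the middle, the small mould in the far end and the steel short flask in the near end.

**Last checks:** in the scene and side views, the top heights fit parts standing flat on the 4 mm floors. I measured about 36 mm for the large mould, 66 for the tall flask, 32 for the small mould and 40 for the short flask. The positions lie within a few mm of the compartment centres. The bottle, bur stand, and the green and turquoise look-alikes measured where they started.

**Where the checks were weaker:**
- The two fixed cameras disagreed by about 3 mm throughout, so I used the average of the two.
- In the last side view the gripper hid the small mould and part of the sprue base, so those two rest on the scene camera and the wrist pictures taken after each release.

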